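# Hand-wind the petri-dish lift to its top stop

### The job

The stack of petri dishes in the dish lift has sunk below the deck. Take the hand crank from the steel tray, fit it fully down onto the lift's square shaft, feeling gently for the square rather than forcing it, and wind it clockwise until the lift meets its top stop and the top dish stands out of the deck; never force the crank, neither when fitting it nor against the stop. Leave the crank seated on the shaft, let go of it, and leave the other things on the bench where they are.

Things in the scene. Friction and masses are not known exactly. Their poses are not given: they have to be found in the camera images.
- dish_lift: White open-frame dish lift fixed to the bench, 180 x 270 mm, deck top 135 mm above the bench. Origin: centre of its underside, z up. Its square shaft stands up through the deck 70 mm from the middle towards +y; the round opening (102 mm) for the dishes lies 58 mm from the middle towards -y.
- shaft_foot (a point): On the shaft's vertical axis, on the face of the round dark head bearing (48 mm across, 10 mm above the deck) where the crank's hub rests when fully down. From here the steel square, 14 x 14 mm, rises 16 mm. Axes as dish_lift's: they do not turn with the shaft. The square may stand at any angle about the vertical, which is not measured.
- crank: Hand crank, 0.3 kg, standing on its hub in the tray (floor 2 mm thick). Steel hub 28 x 28 mm, 50 mm high; square socket in its underside, 15.6 mm wide, 22 mm deep, sides parallel to the hub's: goes over the square if turned to within 0.1 rad, at any quarter turn. Origin: centre of the hub's underside, z up; +x along the arm (16 mm wide, 42 to 50 mm above the origin) to the grip.
- knob (a point): Middle of the crank's upright black grip, 70 mm from the hub's axis along the crank's +x and 75 mm above the hub's underside. The grip is 19 mm across and 45 mm high (52 to 97 mm above the hub's underside) and spins freely on its pin, so it can be held while it is carried round in a circle.
- carriage (a joint): Height of the lift's carriage with the dish stack, m, upwards. It rises 16 mm for each turn of the shaft clockwise seen from above, and meets its top stop, a hard one, at 0.0433, where the top dish stands 10 mm out of the deck. It starts 0 to 11 mm up, so 2 to 2.7 turns are needed.
- tray: Shallow stainless steel tray, 250 x 160 mm, 16 mm high, fixed to the bench; origin: centre of its underside.
- forceps: Steel forceps, 135 mm long, lying in the tray; leave it.
- dish_red: Loose pair of stacked red petri dishes, 90 mm across, 30 mm high; origin: centre of the underside; leave it.
- dish_yellow: Loose pair of stacked yellow petri dishes, 90 mm across, 30 mm high; leave it.
- dish_single: Single loose red petri dish, 90 mm across, 15 mm high; leave it.
- marker: Black marker pen with blue cap, 120 mm long, lying on the bench; leave it.
- tube_rack: Blue rack with capped tubes, 70 x 200 mm, 112 mm high; leave it.
- shaft_tip (a point): Tip of the shaft, 20 mm above shaft_foot. The topmost 4 mm are a round pilot nose, 11 mm across, which enters the crank's socket at any angle; the square begins below it. The shaft is stiff: it takes about 0.22 N m to turn, some 3 N at the crank's grip, and stays where it is left.
There are look-alikes about, which are no part of the job. Leave any blue or purple look-alike of the crank alone.

How it is judged:
By the outcome, as a careful person would: the job done as asked, in the order asked, and still so for the second after the job is handed in, with the robot touching nothing.
It also fails if it takes over 72 s, if anything falls off the work surface, if the arm or the gripper's body presses on something with over 40 N, if the wrist force passes 120 N, or if a joint passes its speed limit or range.

### The arm

A 7-joint arm with a two-finger parallel gripper is mounted at the origin on the work surface. World frame = base frame: x ahead of the robot, y to its left, z up, the work surface at z = 0. Lengths are in m, angles in rad, forces in N, time in s.
With the tool pointing down it reaches from about 0.35 to 0.9 m from the base axis. Payload 8.1 kg.
Tool frame: the origin (TCP) lies between the finger pads; the fingertips stand 22 mm ahead of it and the grasp point (between the pads) lies 3 mm ahead of it; z points along the fingers, x is the direction in which the jaws open and shut, and the axes are right-handed (so a half turn about z gives the same grasp; the last joint's range is limited). The gripper opens to 92 mm and grips with 3 to 60 N. Pads are 19 mm wide; open, the fingers measure 130 mm over their backs; the gripper's body (75 mm by 190 mm) begins 47 mm behind the grasp point.
Start: joints at [-1.299, 0.434, 0.025, 1.573, -0.012, 1.134, -0.075], TCP at [0.229, 0.582, 0.227] pointing down, gripper open.
Joint ranges: [-2.62, 2.62], [-0.44, 2.09], [-1.27, 1.32], [0.08, 2.57], [-1.32, 4.46], [0.12, 2], [-2.74, 2.74]. Speed limits (rad/s): [2.22, 2.22, 3.01, 3.01, 3.14, 3.14, 3.14].

### API

Orientations are given as a rotation vector (axis times angle).
In Python, from cell import arm, vision, order gives the robot as it stands.
- The arm moves only by the tool apply_moves, never from a script. Its argument "commands" is a list of rows, each a list of 6 numbers: the shift along the tool's x, y, z in cm, then the turn, a rotation vector about the tool's x, y, z in rad. A call has 1 to 5 rows; each row shifts and turns the commanded pose from where the row before left it, along the tool's axes as they then stand; what a row does not reach is not made up. A row lasts 1/10 s, in which the tool goes at most 50 mm and 8.59 degrees, less where a joint would pass 70% of its speed; a pose out of reach is approached as far as the arm can. A call with a gripper value outside its range is refused whole. "claw" is the closure, from -1 (fully open) to 1 (shut), so that 0 is half open, set as the call begins (left out, the last holds). The fingers move at their own pace and stop on an object; "newtons" is the grip in N (left out, the last holds). Time passes only in rows, so rows that do not move let the fingers close. It gives the time, the measured TCP pose, the force and the opening at its end, in the units of the state.
- arm.observe(): the state, without advancing time (a new reading comes with each control period).
- vision.get_image(name): name is "scene" or "top"; returns (picture, depth): 384x512x3 uint8, red, green, blue; 384x512 float32, m along the optical axis (not along the pixel's ray), 0 where there is no reading.
- vision.get_calibration(name): a dict with "K" (3x3 intrinsics, pixels), "R" (3x3) and "t" (3): a world point X has camera coordinates R X + t. Camera axes: x right, y down, z forward; pixel columns grow to the right and rows downward; lengths in m; the calibration is good to about 2 mm. A picture is of the moment at which its call begins. get_calibration takes no time and is no camera call.
- order.sign_off(): hands the job in, once; it reports no verdict.
The state is a dict: "clock": time; "joints": joint angles; "dq": joint speeds; "joint_efforts": joint torques, N m; "position": TCP position; "ee_rot": TCP orientation; "force": force on the tool from outside, world axes, zero at the start; "ft_torque": the same for the moment, N m; "width": opening from 0.0 (shut) to 1.0 (fully open).
Only numpy, scipy, OpenCV 4.12 (cv2) and the standard library are available. Lean on these libraries where they do the work, as an engineer would, in place of code of your own. Each camera call takes 0.05 s, during which the arm holds its last target.

## Working session

There is one attempt and no reset: what is moved stays moved. The work goes in short steps, Python scripts to look and compute and a tool call to move; the robot and the scene stay as the last step left them, time stands still between calls to the robot, and variables do not carry over. Pictures are saved under pics/ and viewed, and the job is handed in when it is done.

Besides the shell and the picture viewer there is one more tool, called after "Request:" in YAML: its name, and indented under it one key for each argument. apply_moves: Moves the arm, as the interface text tells. Its arguments: {"type":"object","properties":{"commands":{"type":"array","items":{"type":"array","items":{"type":"number"}}},"claw":{"type":"number"},"newtons":{"type":"number"}},"required":["commands"]}

```bash
mkdir -p pics; ls
python3 - <<'E'
from cell import arm, vision, order
import cv2, numpy as np
print(arm.observe())
for n in ("scene","top"):
    p,d=vision.get_image(n); c=vision.get_calibration(n); print(n,c)
    cv2.imwrite(f"pics/{n}0.png",cv2.cvtColor(p,cv2.COLOR_RGB2BGR)); np.savez(f"{n}0.npz",p=p,d=d,**c)
E
```

```text
pics
{'clock': 0.0, 'joints': array([-1.29860394,  0.43520242,  0.02496861,  1.5741404 , -0.01157501,
        1.13400152, -0.07517453]), 'dq': array([ 7.73351154e-05,  1.98627556e-03,  9.63142693e-04,  8.57982386e-04,
       -1.22282871e-03,  9.45995418e-04, -1.47836521e-03]), 'joint_efforts': array([-4.78108996e-04, -6.67849016e+01,  9.84633341e-01, -3.14446270e+01,
       -6.06247270e-02,  4.30548226e-02,  1.98756970e-04]), 'position': array([0.22866405, 0.58109154, 0.22594097]), 'ee_rot': array([ 2.59566496e+00,  1.76793927e+00, -1.92805452e-03]), 'force': array([-0.01422388, -0.40720717,  0.22222688]), 'ft_torque': array([ 0.00093328, -0.00928157,  0.03643222]), 'width': 0.9980439871583585}
scene {'K': array([[414.00908616,   0.        , 254.75485442],
       [  0.        , 414.00908616, 193.22332845],
       [  0.        ,   0.        ,   1.        ]]), 'R': array([[ 0.69537073,  0.71853497,  0.01292475],
       [ 0.54663361, -0.51716478, -0.65858354],
       [-0.46653108,  0.46502482, -0.75239662]]), 't': array([-0.47666492, -0.13671079,  1.44534005])}
top {'K': array([[364.43984363,   0.        , 255.47659577],
       [  0.        , 364.43984363, 188.87339823],
       [  0.        ,   0.        ,   1.        ]]), 'R': array([[-0.02327557, -0.99950926, -0.02096374],
       [-0.98100802,  0.02687377, -0.1920965 ],
       [ 0.19256561,  0.01609445, -0.98115211]]), 't': array([0.19577205, 0.51642612, 1.18410763])}
```

View pics/scene0.png

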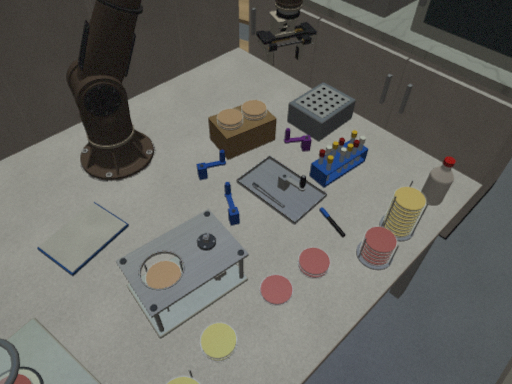

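View pics/top0.png

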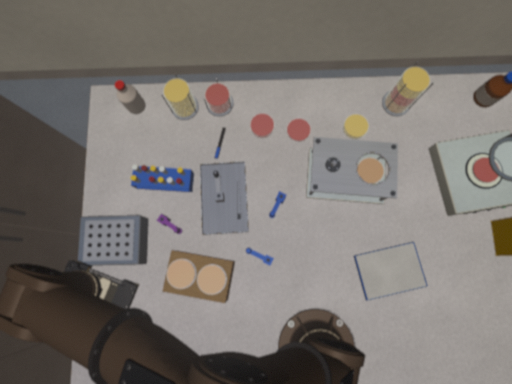

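The scene picture shows the tray with the steel crank at scene (290,183). The look-alikes are two blue cranks at (210,165) and (231,204) and a purple one at (298,140). In the top view the tray crank is at about (219,185), the blue ones at (277,204) and (258,256), the purple one at (169,223), and the lift shaft at (333,164). I choose the steel crank in the tray and check it in a crop.

```bash
cat > h.py <<'E'
import numpy as np, cv2
def load(f): return dict(np.load(f))
def cloud(c):
    d=c['d'];v,u=np.mgrid[:d.shape[0],:d.shape[1]]
    K=c['K'];X=np.stack([(u-K[0,2])/K[0,0]*d,(v-K[1,2])/K[1,1]*d,d],-1)
    W=(X-c['t'])@c['R']; W[d==0]=np.nan; return W
def proj(c,X):
    q=(np.atleast_2d(X)@c['R'].T+c['t'])@c['K'].T; return q[:,:2]/q[:,2:]
def crop(c,u0,v0,u1,v1,s,f):
    p=cv2.cvtColor(c['p'],cv2.COLOR_RGB2BGR)[v0:v1,u0:u1]
    cv2.imwrite(f,cv2.resize(p,None,fx=s,fy=s,interpolation=cv2.INTER_CUBIC))
def grab(n,f):
    from cell import vision
    p,d=vision.get_image(n); c=dict(vision.get_calibration(n),p=p,d=d); np.savez(f,**c); return c
E
python3 - <<'E'
from h import *
s=load('scene0.npz');t=load('top0.npz')
crop(s,225,145,335,225,7,'pics/c1.png'); crop(t,190,150,260,240,6,'pics/c2.png')
crop(s,110,200,260,330,5,'pics/c3.png'); crop(t,300,130,405,210,6,'pics/c4.png')
W=cloud(t)
np.set_printoptions(precision=3,suppress=True,linewidth=200)
print(W[164:206,210:230:1,2][::2]*1000//1)
print(W[185,219],W[164,333],W[170,371])
W=cloud(s);print(W[174:192:1,276:310,2]*1000//1)
E
```

```text
[[  4.   3.   2.   4.   2.   8.   2.   1.  -2.   6.  -3.   2.   4.   3.   0.  -1.   3.  -1.   3.   2.]
 [  4.   1.   0.  -1.   1.   6.   4.   0.   5.  -1.   0.  -6.  -1.  -2.   0.   0.   2.  -5.   2.   3.]
 [  1.   1.   3.  -3.   0.   2.  -3.   0.   1.  -2.   5.   1.   4.   7.   2.   3.  -1.   0.   1.   4.]
 [  2.   1.   4.   6.  92.  99.  99.   3.  -1.   2.   0.   4.  -2.  -4.  -3.  -1.   3.   0.   4.  -1.]
 [  2.   1.   4.  96.  94.  99. 102. 104.  88.  -2.   1.   5.  -2.   0.   1.   1.   3.  -4.   0.   5.]
 [  4.   8.   1.  92.  99.  99.  92.  90.  90.  63.   3.   0.   3.   2.  -3.  nan  -2.  -2.  -1.  -2.]
 [  1.   5.  -2.   2.  52.  75.  77.  69.  64.  54.   3.   2.   3.   3.  -1.  -4.   2.   3.   3.   5.]
 [  1.   0.   4.   2.   0.  48.  49.  44.  47.  56.  -2.   2.   2.   6.   4.   1.   1.  -5.   1.   0.]
 [ -1.  -1.  -4.   3.   0.  51.  55.  53.  50.  52.  -2.   2.   2.   2.   0.   2.  -1.  -4.   0.   1.]
 [ -2.   0.   0.   4.   1.  52.  52.  50.  51.  50.   4.   4.   3.   2.  -1.   1.   2.  -2.   5.  -2.]
 [  3.   1.   3.   1.  -2.   2.  50.  49.  54.  52.   0.   1.  -2.   2
[... 3544 characters left out ...]
.  -2.]
 [ -2.   1.   0.   4.   4.  10.  10.  12.  15.  12.   6.   1.   3.  -5.   0.   0.   4.   1.   1.  nan  -1.  48.  50.  50.  51.  52.  52.  48.  51.   0.   3.  -3.   0.   2.]
 [ -1.   1.  -1.  -2.  -1.   6.   7.   9.   9.   3.   3.  -1.   0.   1.   1.   4.   1.   3.   0.   1.   2.  -1.  48.  49.  52.  51.  52.  52.  52.  -2.   3.   1.   3.   5.]
 [  1.   0.   3.  -2.   0.   3.   0.   4.   1.   1.   2.   1.   1.   0.  -1.   0.   0.   3.  -1.   1.   4.   2.  -2.  45.  47.  48.  51.  47.  46.  -1.   0.   2.   3.   2.]
 [  1.   2.   4.   1.   2.   1.  -3.   1.  -2.   1.   3.   0.  -3.   1.   1.   2.  -1.  -1.   1.   0.   1.  -1.   5.   2.  -3.  43.  43.   2.  -1.  -1.   1.   3.   6.   0.]]
```

View pics/c1.png

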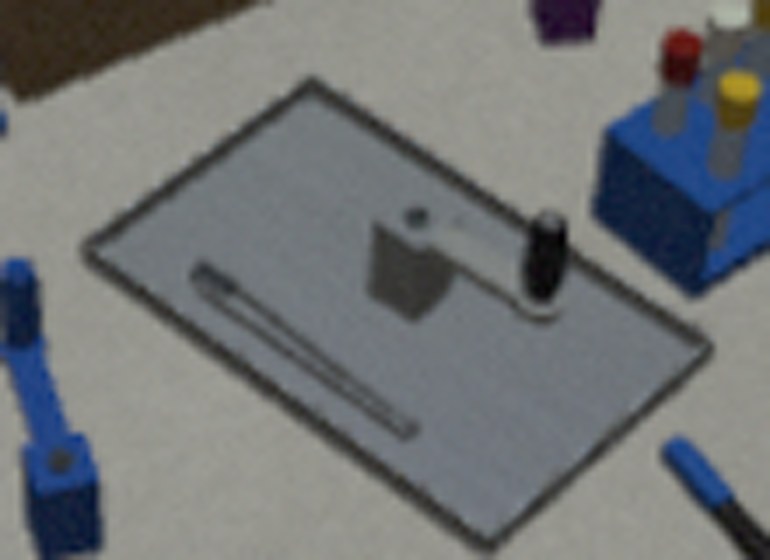

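View pics/c2.png

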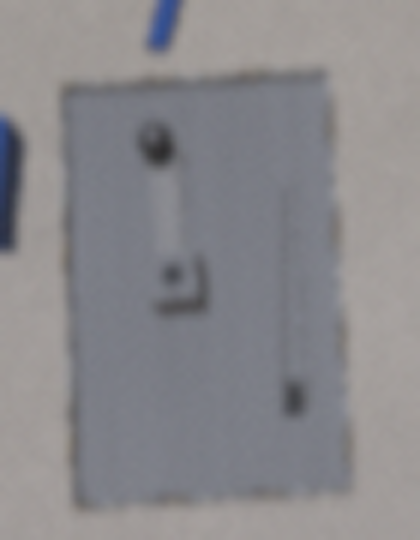

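View pics/c3.png

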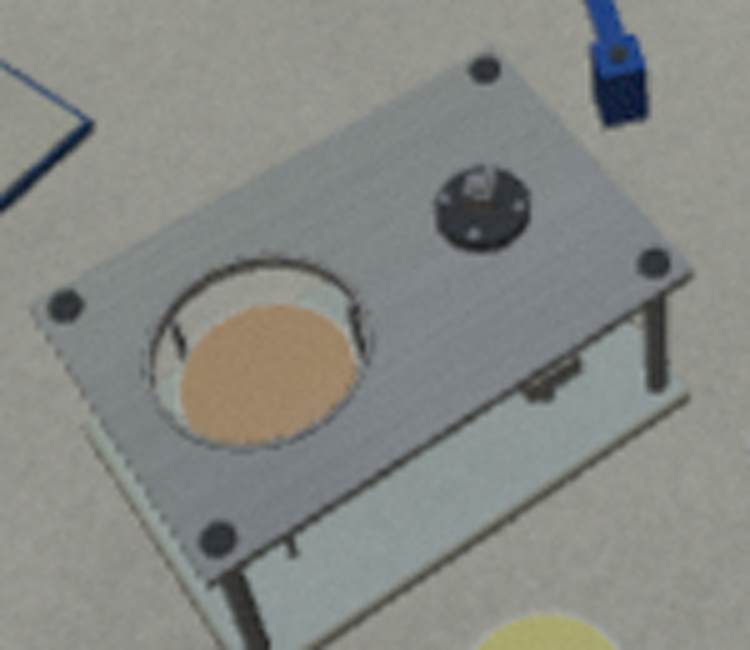

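View pics/c4.png

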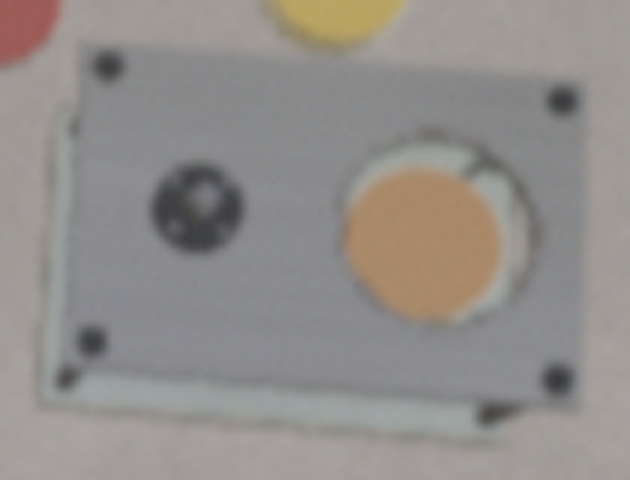

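The crop confirms it: bare steel hub and arm, black upright grip at crop (545,255), standing in the tray beside the forceps. Next I measure the poses.

```bash
cat > m.py <<'E'
from h import *
np.set_printoptions(precision=4,suppress=True,linewidth=200)
for n in ('top','scene'):
    c=load(n+'0.npz');W=cloud(c);x,y,z=W[...,0],W[...,1],W[...,2]
    print(n)
    R=(abs(x-.55)<.12)&(abs(y-.305)<.1)
    a=W[R&(z>.042)&(z<.06)]; k=W[R&(z>.085)&(z<.108)]
    print('arm',len(a),a.mean(0),'knobtop',len(k),k.mean(0),k[:,2].max())
    r=cv2.minAreaRect(a[:,:2].astype(np.float32)*1000);print('armrect',r)
    e,v=np.linalg.eigh(np.cov(a[:,:2].T));print('dir',np.degrees(np.arctan2(v[1,1],v[0,1])))
    print('knob xy range',k.min(0),k.max(0)); print('arm range',a.min(0),a.max(0))
    L=(abs(x-.57)<.2)&(abs(y+.13)<.25)&(abs(z-.135)<.006)
    m=cv2.morphologyEx(L.astype(np.uint8),cv2.MORPH_OPEN,np.ones((3,3)))
    nn,lab,st,_=cv2.connectedComponentsWithStats(m); i=1+st[1:,4].argmax(); P=W[(lab==i)]
    r=cv2.minAreaRect(P[:,:2].astype(np.float32)*1000);print('deck',P.mean(0),r,len(P))
    g=c['p'].astype(int).sum(2)
    B=(np.hypot(x-.573,y+.063)<.05)&(g<190)&(abs(z-.145)<.01); b=W[B];vv,uu=np.nonzero(B)
    print('bearing',len(b),b.mean(0),'px',uu.mean(),vv.mean(),cv2.minEnclosingCircle(b[:,:2].astype(np.float32)*1000))
    D=(np.hypot(x-.561,y+.193)<.04)
    d=W[D]; d=d[np.isfinite(d[:,2])];print('dish z',np.median(d[:,2]),'deck z',np.median(P[:,2]))
E
python3 m.py
```

```text
top
arm 154 [0.5274 0.3149 0.0516] knobtop 29 [0.5712 0.3134 0.0959] 0.10404351199298226
armrect ((555.998046875, 335.97637939453125), (151.45301818847656, 71.31690216064453), 45.08746337890625)
dir -146.28460995145466
knob xy range [0.5641 0.3052 0.086 ] [0.5809 0.3216 0.104 ]
arm range [0.4892 0.2941 0.0438] [0.5965 0.4048 0.059 ]
deck [ 0.5699 -0.1256  0.1346] ((570.2364501953125, -134.8990020751953), (271.1631164550781, 181.35206604003906), 83.62428283691406) 3664
bearing 0 [nan nan nan] px nan nan ((0.0, 0.0), 0.0)
dish z 0.11097197945577773 deck z 0.13456287825943905
scene
arm 234 [0.5387 0.3298 0.0507] knobtop 33 [0.5731 0.3085 0.0949] 0.10267419764621503
armrect ((539.3775024414062, 347.0137634277344), (127.7964859008789, 95.91165161132812), 82.13082122802734)
dir 61.13220695496761
knob xy range [0.5641 0.2999 0.0853] [0.5814 0.3178 0.1027]
arm range [0.4869 0.2883 0.0423] [0.5952 0.405  0.0599]
deck [ 0.5755 -0.1386  0.1347] ((568.6984252929688, -137.55422973632812), (271.7812194824219, 185.67823791503906), 84.32233428955078) 5653
bearing 163 [ 0.5828 -0.0713  0.1445] px 206.2883435582822 242.83435582822085 ((577.9729614257812, -70.08318328857422), 23.98114776611328)
dish z 0.11130956722389021 deck z 0.1345942689007692m.py:18: RuntimeWarning: Mean of empty slice.
  print('bearing',len(b),b.mean(0),'px',uu.mean(),vv.mean(),cv2.minEnclosingCircle(b[:,:2].astype(np.float32)*1000))
  ret = um.true_divide(
  ret = ret.dtype.type(ret / rcount)
```

```bash
cat > m2.py <<'E'
from h import *
from scipy.optimize import minimize
np.set_printoptions(precision=4,suppress=True,linewidth=200)
def ray(c,u,v,zz):
    d=c['R'].T@np.linalg.inv(c['K'])@np.array([u,v,1.]); o=-c['R'].T@c['t']; return o+d*(zz-o[2])/d[2]
S=8
def model(c,p,box):
    x,y,th=p; u0,v0,u1,v1=box
    R=np.array([[np.cos(th),-np.sin(th)],[np.sin(th),np.cos(th)]])
    im=np.zeros(((v1-v0)*S,(u1-u0)*S),np.uint8)
    for q in ([[-14,-14],[14,-14],[14,14],[-14,14]],[[0,-8],[78,-8],[78,8],[0,8]]):
        w=np.array(q)/1000@R.T+[x,y]; uv=proj(c,np.c_[w,np.full(4,.052)])
        uv=((uv+.5-[u0,v0])*S*16).round().astype(np.int32)
        cv2.fillPoly(im,[uv],255,shift=4)
    return cv2.resize(im,None,fx=1/S,fy=1/S,interpolation=cv2.INTER_AREA)/255.
for n in ('top','scene'):
    c=load(n+'0.npz');W=cloud(c);x,y,z=W[...,0],W[...,1],W[...,2]
    box=(200,160,240,215) if n=='top' else (265,165,320,200)
    u0,v0,u1,v1=box
    obs=((z>.042)&(z<.061))[v0:v1,u0:u1]
    kn=(z>=.061)[v0:v1,u0:u1]; ign=cv2.dilate(kn.astype(np.uint8),np.ones((3,3)))>0
    if n=='scene': # ignore side faces below
        pass
    f=lambda p:(((model(c,p,box)-obs)**2)[~ign]).sum()
    best=min((minimize(f,[.505+dx,.307+dy,t],method='Nelder-Mead',options=dict(initial_simplex=np.array([.505+dx,.307+dy,t])+np.array([[0,0,0],[.006,0,0],[0,.006,0],[0,0,.12]]))) for dx in(0,.01) for dy in (-.004,.004) for t in(0,-.1,.1)),key=lambda r:r.fun)
    print(n,best.x,best.fun,'knob pred',best.x[:2]+.07*np.array([np.cos(best.x[2]),np.sin(best.x[2])]))
    kk=W[v0:v1,u0:u1][kn&(z[v0:v1,u0:u1]>.09)]; print('knob top',kk.mean(0),len(kk))
    # bearing dark ellipse
    g=c['p'].astype(int).mean(2); u,v=proj(c,[.573,-.066,.145])[0].astype(int); bx=14 if n=='top' else 16
    sub=g[v-bx:v+bx,u-bx:u+bx]; m=(sub<85).astype(np.uint8)
    m=cv2.morphologyEx(m,cv2.MORPH_CLOSE,np.ones((5,5)))
    cs,_=cv2.findContours(m,cv2.RETR_EXTERNAL,cv2.CHAIN_APPROX_NONE); cc=max(cs,key=cv2.contourArea)
    e=cv2.fitEllipse(cc);print('ell',e[0][0]+u-bx,e[0][1]+v-bx,e[1]); print('bearing',ray(c,e[0][0]+u-bx,e[0][1]+v-bx,.145))
    q=[]
    for a in range(4): pass
    crop(c,u-16,v-20,u+16,v+14,20,f'pics/b_{n}.png')
E
python3 m2.py
```

```text
top [0.5027 0.309  0.0801] 5.503544790465206 knob pred [0.5725 0.3146]
knob top [0.5713 0.3139 0.0969] 26
ell 332.4096488952637 164.4465627670288 (11.92775821685791, 12.427742004394531)
bearing [ 0.575  -0.0638  0.145 ]
scene [0.5037 0.302  0.0433] 67.67061899269513 knob pred [0.5736 0.305 ]
knob top [0.5731 0.3085 0.0964] 27
ell 206.21435165405273 241.69801712036133 (15.902223587036133, 18.424501419067383)
bearing [ 0.5804 -0.0695  0.145 ]
```

```bash
python3 -c "
import cv2,numpy as np
a=cv2.imread('pics/b_top.png');b=cv2.imread('pics/b_scene.png')
i=np.hstack([a,b]);i=cv2.resize(i,(800,int(i.shape[0]*800/i.shape[1])));cv2.imwrite('pics/b.png',cv2.convertScaleAbs(i,alpha=1.5))"
```

```text
(no output)
```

View pics/b.png

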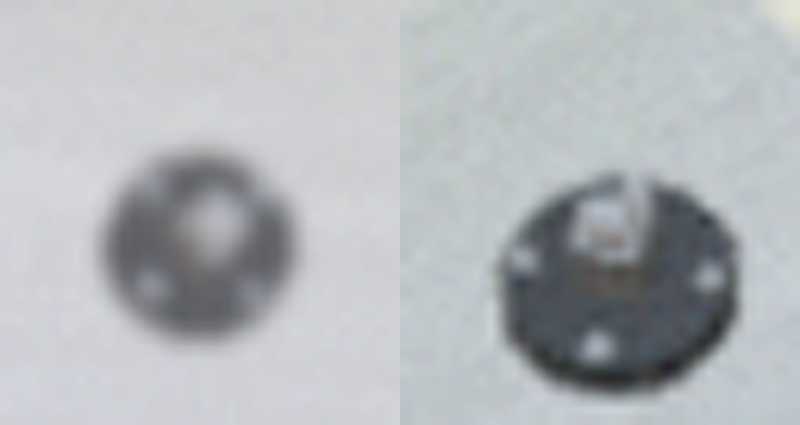

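The bearing and steel square are at (210,235) in the left, top-camera half and (610,235) in the right, scene half. The square's angle can't be resolved well. The two cameras differ by about 5 mm, so I'll average them and settle the rest by relative measurements. First move: go above the crank.

```bash
cat > plan.py <<'E'
import sys,numpy as np
from scipy.spatial.transform import Rotation as R
from cell import arm
def plan(tx,ty,tz,az,step=4.0,turn=.14,cur=None):
    s=arm.observe(); p=np.array(s['position']);r=R.from_rotvec(s['ee_rot'])
    x=r.as_matrix()[:,0]; a=np.degrees(np.arctan2(x[1],x[0]))
    print('now',p.round(4),'az',round(a,2),'tilt',np.degrees(np.arccos(-r.as_matrix()[2,2])).round(2),'F',np.round(s['force'],1),'T',np.round(s['ft_torque'],2),'w',round(s['width']*92,1),'t',round(s['clock'],2),'j',np.round(s['joints'],2))
    Rt=R.from_matrix(np.array([[np.cos(az),np.sin(az),0],[np.sin(az),-np.cos(az),0],[0,0,-1]]).T.T) if 0 else None
    ca,sa=np.cos(np.radians(az)),np.sin(np.radians(az))
    T=R.from_matrix(np.array([[ca,sa,0],[sa,-ca,0],[0,0,-1]]))
    dr=(r.inv()*T).as_rotvec(); dp=np.array([tx,ty,tz])-p
    n=int(max(np.ceil(np.linalg.norm(dp)*100/step),np.ceil(np.linalg.norm(dr)/turn),1))
    q=r
    for i in range(n):
        print('  ',np.round(q.inv().apply(dp/n)*100,2),np.round(dr/n,3)); q=q*R.from_rotvec(dr/n)
if __name__=='__main__': plan(*map(float,sys.argv[1:]))
E
python3 plan.py .5035 .3063 .2 93.4
```

```text
now [0.2287 0.5812 0.2261] az 68.52 tilt 0.08 F [0.5 0.1 0.5] T [-0.03 -0.07 -0.03] w 91.9 t 0.1 j [-1.3   0.44  0.03  1.57 -0.01  1.13 -0.08]
   [-1.55  3.56  0.26] [-0.     0.    -0.043]
   [-1.7   3.49  0.26] [-0.     0.    -0.043]
   [-1.85  3.42  0.26] [-0.     0.    -0.043]
   [-2.    3.33  0.26] [-0.     0.    -0.043]
   [-2.14  3.24  0.26] [-0.     0.    -0.043]
   [-2.28  3.15  0.26] [-0.     0.    -0.043]
   [-2.42  3.04  0.26] [-0.     0.    -0.043]
   [-2.55  2.94  0.26] [-0.     0.    -0.043]
   [-2.67  2.82  0.26] [-0.     0.    -0.043]
   [-2.79  2.7   0.26] [-0.     0.    -0.043]
```

Request:
apply_moves:
  commands:
    - [-1.55,3.56,0.26,0,0,-0.043]
    - [-1.7,3.49,0.26,0,0,-0.043]
    - [-1.85,3.42,0.26,0,0,-0.043]
    - [-2.0,3.33,0.26,0,0,-0.043]
    - [-2.14,3.24,0.26,0,0,-0.043]
  claw: -0.4
  newtons: 30

```text
clock: 0.6
position: [0.3669, 0.4428, 0.2133]
ee_rot: [2.39, 2.039, -0.001]
force: [0.3, 0.3, 0.3]
width: 0.702
```

Request:
apply_moves:
  commands:
    - [-2.28,3.15,0.26,0,0,-0.043]
    - [-2.42,3.04,0.26,0,0,-0.043]
    - [-2.55,2.94,0.26,0,0,-0.043]
    - [-2.67,2.82,0.26,0,0,-0.043]
    - [-2.79,2.7,0.26,0,0,-0.043]

```text
clock: 1.1
position: [0.5038, 0.305, 0.2004]
ee_rot: [-2.157, -2.284, 0.001]
force: [1.0, 0.1, -0.6]
width: 0.699
```

Run:
```python
from plan import plan
plan(.5035,.3063,.14,93.4)
from h import *
c=grab('scene','s1.npz'); crop(c,210,110,350,220,5,'pics/s1.png')
c=grab('top','t1.npz'); crop(c,170,140,270,250,5,'pics/t1.png')
plan(.5035,.3063,.14,93.4)
```

```text
now [0.5038 0.305  0.2004] az 93.27 tilt 0.03 F [ 1.   0.1 -0.6] T [0.07 0.01 0.02] w 64.3 t 1.1 j [-0.66  0.4   0.04  1.7  -0.02  1.04  1.01]
   [ 0.07 -0.01  3.02] [-0.     0.    -0.001]
   [ 0.07 -0.01  3.02] [-0.     0.    -0.001]
now [0.5073 0.3001 0.2   ] az 92.74 tilt 0.22 F [-0.2 -0.1  0.6] T [-0.01  0.02 -0.06] w 64.1 t 1.2 j [-0.66  0.4   0.04  1.7  -0.01  1.04  1.01]
   [ 0.33 -0.18  3.  ] [ 0.001  0.002 -0.006]
   [ 0.32 -0.17  3.  ] [ 0.001  0.002 -0.006]
```

View pics/s1.png

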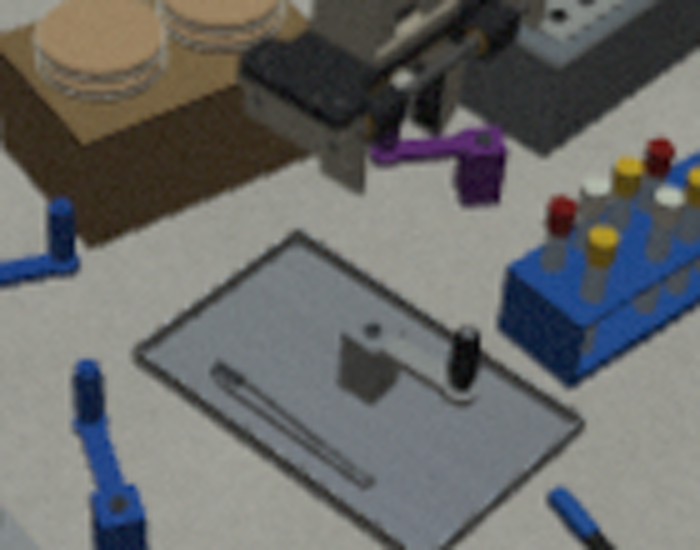

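View pics/t1.png

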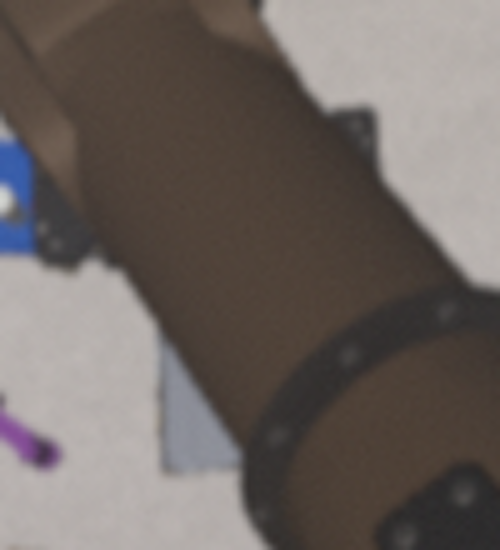

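The scene crop shows the crank clear at (365,360) with its knob at (463,360) and the gripper above. The top camera is blocked by the arm. I let the arm settle and check the camera against the fingertips.

Request:
apply_moves:
  commands:
    - [0,0,0,0,0,0]
    - [0,0,0,0,0,0]

```text
clock: 1.4
position: [0.5021, 0.3074, 0.2005]
ee_rot: [-2.158, -2.282, 0.001]
force: [-0.0, 0.6, -0.5]
width: 0.698
```

Run:
```python
from plan import plan
from h import *
from cell import arm
plan(.5035,.3063,.14,93.4)
c=grab('scene','s2.npz');
W=cloud(c)
s=arm.observe();p=np.array(s['position']);from scipy.spatial.transform import Rotation as R
M=R.from_rotvec(s['ee_rot']).as_matrix()
# points lowest near gripper: fingertip cloud
m=(np.hypot(W[...,0]-p[0],W[...,1]-p[1])<.09)&(W[...,2]>.165)&(W[...,2]<.215)
P=(W[m]-p)@M; print(len(P)); 
for lab,sel in (('neg',P[:,0]<0),('pos',P[:,0]>0)):
    Q=P[sel]; 
    if len(Q): print(lab,len(Q),np.percentile(Q,[1,5,50,95,99],axis=0)*1000)
crop(c,245,100,330,165,9,'pics/s2.png')
q=[]
for sx in(-1,1):
    for yy in(-.0095,.0095): q.append(p+M@np.array([sx*.032,yy,.022]))
print((proj(c,q)-[245,100])*9)
```

```text
now [0.5021 0.3074 0.2005] az 93.22 tilt 0.05 F [-0.   0.6 -0.5] T [-0.01  0.06 -0.03] w 64.2 t 1.4 j [-0.66  0.4   0.03  1.7  -0.02  1.04  1.  ]
   [-0.06  0.07  3.03] [-0.    -0.    -0.002]
   [-0.06  0.07  3.03] [-0.    -0.    -0.002]
41
neg 12 [[-51.39006726 -10.46814942 -13.2463745 ]
 [-51.38246437  -8.09735386 -13.19135892]
 [-45.77843648   9.77989698 -10.86315616]
 [-38.86239167  11.26859621  -3.41396131]
 [-38.3186939   11.86350411  -2.20202125]]
pos 29 [[ 26.61090975 -11.07481917 -12.8774428 ]
 [ 28.11212153  -8.95877336 -12.42522788]
 [ 30.26982025   2.39240235  -5.93888208]
 [ 39.58952952   9.78987647   1.02999961]
 [ 42.44623544   9.96011464   1.6148624 ]]
[[294.86168796 449.00480076]
 [339.67079119 476.78104459]
 [419.99849403 353.50842067]
 [464.51270367 379.93006441]]
```

View pics/s2.png

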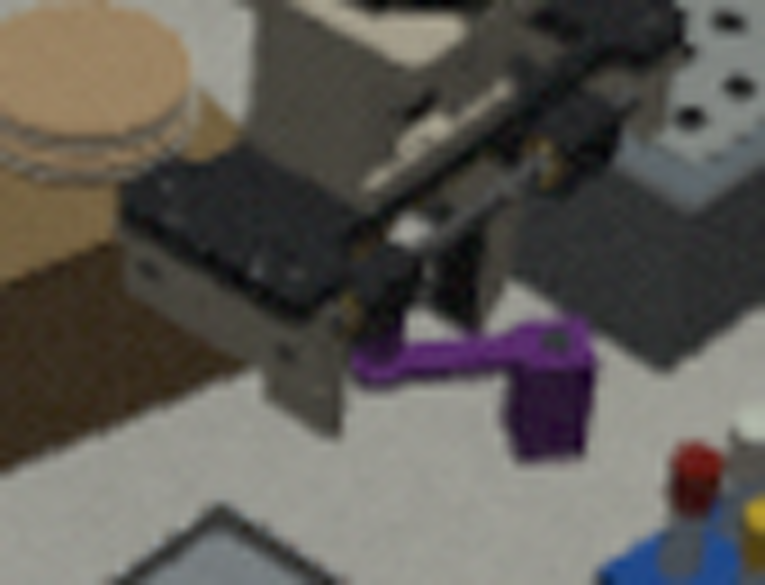

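Run:
```python
from h import *
np.set_printoptions(precision=0,suppress=True,linewidth=220)
c=load('s2.npz');W=cloud(c)
print(c['d'][138:152,272:290]*1000)
print(W[138:152,272:290,2]*1000)
from cell import arm
s=arm.observe();p=np.array(s['position']);from scipy.spatial.transform import Rotation as R
M=R.from_rotvec(s['ee_rot']).as_matrix()
np.set_printoptions(precision=1,suppress=True,linewidth=220)
for v,u in((147,281),(146,279),(144,278),(144,281),(141,281)): print(u,v,(W[v,u]-p)@M*1000)
print(p)
```

```text
[[1097. 1095. 1092. 1089. 1087. 1072. 1073. 1076. 1084. 1138. 1145. 1105. 1105. 1106. 1414. 1411. 1420. 1419.]
 [1103. 1100. 1093. 1089. 1090. 1085. 1081. 1077. 1081. 1145. 1150. 1150. 1436. 1418. 1417. 1413. 1414. 1430.]
 [1099. 1100. 1097. 1096. 1088. 1090. 1085. 1085. 1088. 1147. 1151. 1158. 1435. 1427. 1429. 1423. 1430. 1429.]
 [1501. 1105. 1100. 1097. 1096. 1090. 1090. 1087. 1093. 1155. 1159. 1159. 1430. 1428. 1431. 1422. 1432. 1431.]
 [1503. 1500. 1160. 1099. 1096. 1093. 1088. 1087. 1093. 1155. 1156. 1501. 1432. 1430. 1430. 1425. 1431. 1431.]
 [1496. 1498. 1168. 1168. 1160. 1097. 1092. 1092. 1097. 1159. 1160. 1497. 1503. 1434. 1431. 1426. 1441. 1501.]
 [1495. 1488. 1175. 1169. 1161. 1163. 1098. 1156. 1157. 1161. 1165. 1495. 1491. 1495. 1492. 1492. 1492. 1496.]
 [1485. 1483. 1488. 1171. 1168. 1166. 1163. 1155. 1156. 1164. 1166. 1488. 1485. 1480. 1486. 1491. 1491. 1486.]
 [1485. 1485. 1487. 1484. 1482. 1167. 1163. 1160. 1162. 1168. 1171. 1488. 1492. 1489. 1486. 1484. 1488. 1484.]
 [1478. 1480. 1485. 1483. 1483. 1485. 1479. 1168. 1165. 1172. 1171. 1489. 1480. 1484. 1483. 1481. 148
[... 1211 characters left out ...]
 -2.  -1.   1. 214. 217. 219. 217. 214. 211.  -3.  -6.  -3.  -1.   0.  -3.   0.]
 [  1.  -0.  -4.  -2.  -2.  -4.   1. 212. 214. 209. 210.  -6.  -0.  -2.  -2.  -1.  -1.  -2.]
 [ -5.  -2.  -2.  -2.   3.   1.   0.  -1. 209. 205. 202.  -0.  -2.  -6.  -4.   1.  -7.  -1.]
 [ -2.  -0.   1.  -1.   3.  -1.  -0.  -0.  -2.  -2.  -4.  -0.  -2.   1.  -1.  -3.   1.   2.]
 [ -5.  -2.  -2.  -4.  -5.   1.  -1.  -1.  -3.   4.  -3.  -4.  -3.  -3.   0.   2.  -1.   2.]
 [  1.  -4.  -4.  -0.  -3.  -4.  -2.  -1.  -2.   3.  -1.  -2.   3.   4.  -2.  -1.  -2.  -1.]]
281 147 [-42.9   9.7  -8.7]
279 146 [-52.2   9.5 -18.5]
278 144 [-87.7  32.8 -63.7]
281 144 [-44.5  10.  -21.3]
281 141 [-43.4   8.3 -30.7]
[0.5 0.3 0.2]
```

The fingertips look about 20 mm higher than the stated geometry predicts, while the lateral match is good (within about 2 to 3 mm). I descend partway and check again.

Request:
apply_moves:
  commands:
    - [-0.06,0.07,3.0,0,0,0]
    - [-0.06,0.07,3.0,0,0,0]
    - [0,0,3.0,0,0,0]
    - [0,0,1.0,0,0,0]
    - [0,0,0,0,0,0]

```text
clock: 1.95
position: [0.5031, 0.3057, 0.0996]
ee_rot: [-2.157, -2.283, 0.004]
force: [-1.2, 0.2, 0.2]
width: 0.702
```

Run:
```python
from plan import plan
from h import *
plan(.5035,.3063,.1,93.4)
c=grab('scene','s3.npz');
plan(.5035,.3063,.1,93.4)
crop(c,240,130,340,205,8,'pics/s3.png')
W=cloud(c)
for v in range(158,180): print(v,' '.join('%3.0f'%(1000*a) for a in W[v,266:300,2]))
```

```text
now [0.5031 0.3057 0.0996] az 93.24 tilt 0.16 F [-1.2  0.2  0.2] T [ 0.02 -0.   -0.  ] w 64.5 t 1.95 j [-0.66  0.51  0.03  1.8  -0.02  0.83  1.01]
   [ 0.06  0.04 -0.04] [-0.003  0.001 -0.003]
now [0.5041 0.3061 0.101 ] az 93.22 tilt 0.03 F [ 0.8 -0.4  0.6] T [ 0.03 -0.01  0.01] w 64.2 t 2.0 j [-0.66  0.51  0.03  1.8  -0.02  0.83  1.01]
   [ 0.03 -0.06  0.1 ] [-0.    -0.    -0.003]
158 201 202 205 208 205 206 208 208 207 205 204 208 210 206 206 205 188 188 189 187 187 185 181 105 107 111 110 115 118 116 109  -6  -5  -6
159 196 200 200 202 206 206 208 208 209 207 208 209 205 207 206 188 187 187 189 186 184 184 180  99 104 104 111 109 111 109 109   1  -2  -6
160 193 196 199 204 202 205 207 207 206 212 209 206 209 206 200 188 189 187 186 181 181 178 175   3 100 102 102 105 107 106  -5   1  -1  -2
161 176 187 193 194 199 202 202 211 211 210 206 205 202 200 196 185 189 186 185 177 174 173 173  -1   1  -3  98 103 104 103   0   2  -4  -4
162 177 179 187 190 197 200 201 203 208 207 206 206 200 183 179 184 181 183 180 176 174  -2   2  -5  -1   1  -1   3  -3  -2  -6   0  -5  -6
163 173 174 178
[... 1664 characters left out ...]

175   0  -2  -2   4  -1  -1   1  -0   5   1  -0   1   1   5  50  49  49  54  52  52  50  54  53  -1   1   0  -0   5   5   6   8  10  15  17
176  -0  -1   1   0   2   2   3   2   2  -0   5  -1  51  53  52  51  53  51  51  49  52  53  46  51  50   0   2   5  -0   1   2   7  10  12
177   4   3   0   1   2   2  -2   1   1   5   4   1  49  48  50  49  50  52  55  50  48  49  56  48   0   1   2   1   4  -1  -4   3   6   6
178   2   2   2  -2   1  -1  -1   2   3   2   5   3  43  49  50  53  50  51  52  47  52  56  50  49  48   2  -1  -3   0   3   6   3  -2   4
179   2  -0  -0   1   2  -0   6   4  -1  -1   0  -0  38  44  44  45  50  51  50  50  51 nan  54  51  52  49  51   2  -1   5   5   1   0  -1
```

View pics/s3.png

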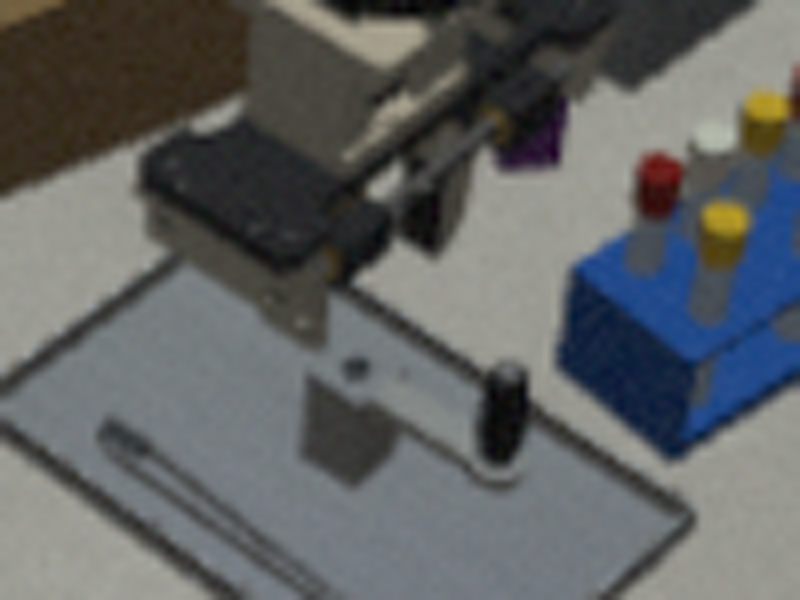

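The fingertips show at z≈0.101 with the TCP at 0.100, so the visible finger still ends near TCP height. I lower further in stages, watching the force.

Request:
apply_moves:
  commands:
    - [0,0,2.0,0,0,0]
    - [0,0,2.0,0,0,0]
    - [0,0,1.5,0,0,0]
    - [0,0,0,0,0,0]

```text
clock: 2.4
position: [0.5043, 0.3055, 0.0457]
ee_rot: [-2.159, -2.282, 0.001]
force: [0.4, 1.0, 0.1]
width: 0.7
```

Run:
```python
from plan import plan
from h import *
c=grab('scene','s4.npz');
plan(.5035,.3063,.04,93.4)
crop(c,240,130,340,205,8,'pics/s4.png')
```

```text
now [0.5048 0.3058 0.0467] az 93.17 tilt 0.04 F [-0.9  0.1  0.7] T [ 0.01 -0.01  0.05] w 64.0 t 2.45 j [-0.65  0.58  0.02  1.84 -0.02  0.72  1.01]
   [ 0.05 -0.13  0.67] [ 0.001 -0.001 -0.004]
```

View pics/s4.png

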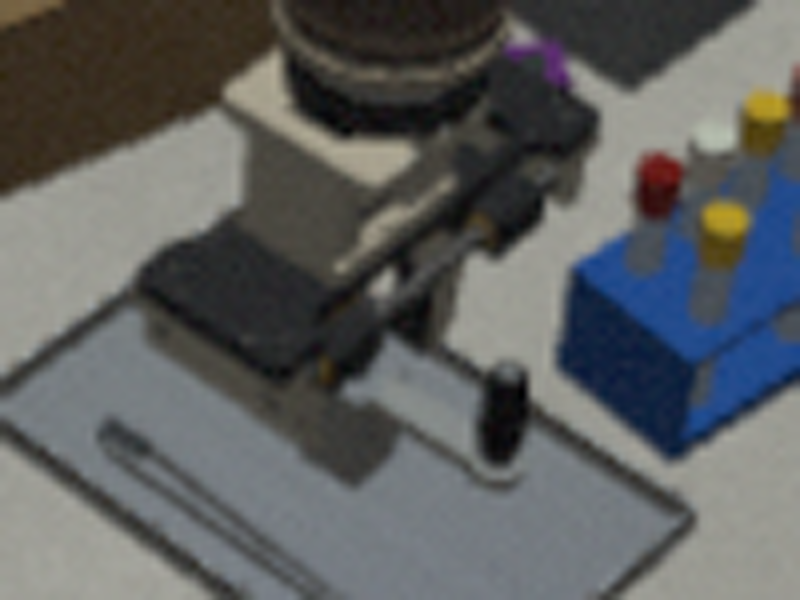

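Request:
apply_moves:
  commands:
    - [0,-0.1,0.8,0,0,0]
    - [0,0,0.7,0,0,0]
    - [0,0,0,0,0,0]

```text
clock: 2.75
position: [0.5032, 0.3051, 0.0303]
ee_rot: [-2.159, -2.282, 0.001]
force: [-0.3, -0.1, -0.4]
width: 0.704
```

Request:
apply_moves:
  commands:
    - [0,0,0,0,0,0]
    - [0,0,0,0,0,0]
    - [0,0,0,0,0,0]
    - [0,0,0,0,0,0]
    - [0,0,0,0,0,0]
  claw: 1
  newtons: 30

```text
clock: 3.25
position: [0.5038, 0.306, 0.0311]
ee_rot: [-2.159, -2.282, -0.002]
force: [-0.3, 2.2, 1.0]
width: 0.311
```

Run:
```python
from plan import plan
from h import *
c=grab('scene','s5.npz');
plan(.5035,.3063,.031,93.4)
crop(c,240,130,340,205,8,'pics/s5.png')
```

```text
now [0.5037 0.3058 0.031 ] az 93.17 tilt 0.06 F [-0.5  1.7  1.6] T [ 0.59  0.1  -0.05] w 28.1 t 3.3 j [-0.65  0.6   0.02  1.85 -0.02  0.69  1.01]
   [ 0.05 -0.02 -0.  ] [ 0.001 -0.001 -0.004]
```

View pics/s5.png

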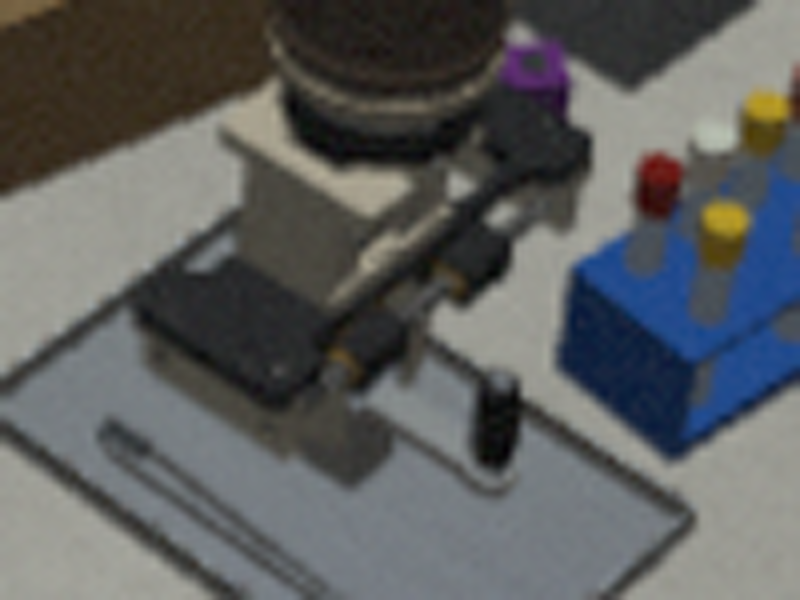

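The gripper closed on 28.1 mm, which is the hub width, so the hub is held. I lift it straight up and take it to the lift.

Request:
apply_moves:
  commands:
    - [0,0,-2,0,0,0]
    - [0,0,-4,0,0,0]
    - [0,0,-5,0,0,0]
    - [0,0,-5,0,0,0]
    - [0,0,-5,0,0,0]

```text
clock: 3.8
position: [0.5029, 0.3045, 0.2422]
ee_rot: [-2.159, -2.282, 0.002]
force: [1.5, 0.7, -2.4]
width: 0.304
```

Run:
```python
from plan import plan
from h import *
c=grab('scene','s6.npz');
crop(c,210,80,350,205,5,'pics/s6.png')
plan(.5755,-.0645,.245,93.2)
```

```text
now [0.5061 0.3067 0.2513] az 93.14 tilt 0.61 F [2.9 1.1 4.3] T [ 0.29 -0.27  0.01] w 28.0 t 3.85 j [-0.67  0.35  0.04  1.63 -0.02  1.14  1.01]
   [-3.74  0.49  0.05] [ 0.001 -0.001 -0.   ]
   [-3.74  0.49  0.05] [ 0.001 -0.001 -0.   ]
   [-3.74  0.49  0.05] [ 0.001 -0.001 -0.   ]
   [-3.74  0.49  0.05] [ 0.001 -0.001 -0.   ]
   [-3.74  0.49  0.05] [ 0.001 -0.001 -0.   ]
   [-3.74  0.49  0.05] [ 0.001 -0.001 -0.   ]
   [-3.74  0.49  0.06] [ 0.001 -0.001 -0.   ]
   [-3.74  0.49  0.06] [ 0.001 -0.001 -0.   ]
   [-3.74  0.49  0.06] [ 0.001 -0.001 -0.   ]
   [-3.75  0.49  0.06] [ 0.001 -0.001 -0.   ]
```

View pics/s6.png

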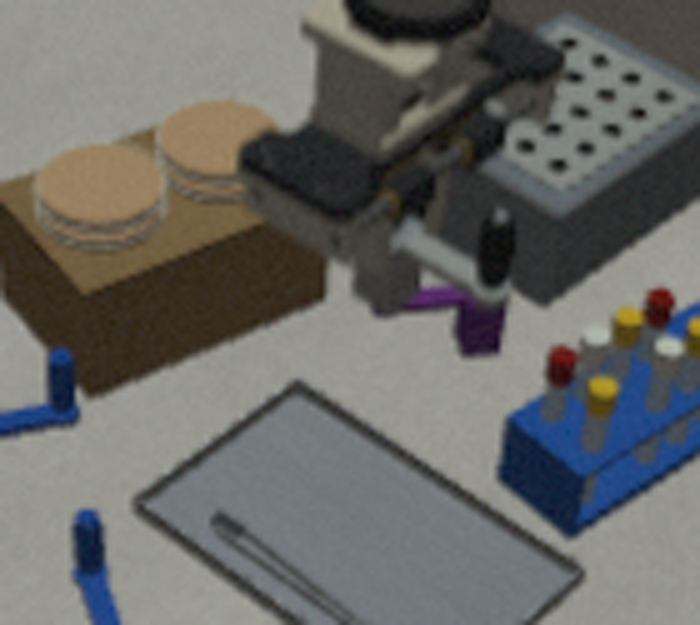

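Request:
apply_moves:
  commands:
    - [-3.73,0.52,-0.04,0,0,0]
    - [-3.73,0.52,-0.04,0,0,0]
    - [-3.73,0.52,-0.04,0,0,0]
    - [-3.73,0.52,-0.04,0,0,0]
    - [-3.73,0.52,-0.04,0,0,0]

```text
clock: 4.35
position: [0.5393, 0.1186, 0.2421]
ee_rot: [-2.159, -2.281, 0.002]
force: [0.7, -0.4, -3.2]
width: 0.306
```

Request:
apply_moves:
  commands:
    - [-3.73,0.52,-0.04,0,0,0]
    - [-3.73,0.52,-0.04,0,0,0]
    - [-3.73,0.52,-0.04,0,0,0]
    - [-3.73,0.52,-0.04,0,0,0]
    - [-3.73,0.52,-0.04,0,0,0]

```text
clock: 4.85
position: [0.5755, -0.066, 0.244]
ee_rot: [-2.159, -2.281, 0.001]
force: [0.0, 0.0, -1.5]
width: 0.307
```

Request:
apply_moves:
  commands:
    - [0,0,0,0,0,0]
    - [0,0,0,0,0,0]
    - [0,0,0,0,0,0]

```text
clock: 5.15
position: [0.5756, -0.0633, 0.2441]
ee_rot: [-2.157, -2.282, 0.0]
force: [-0.2, 1.6, -2.8]
width: 0.307
```

Run:
```python
from plan import plan
from h import *
c=grab('scene','s7.npz'); crop(c,140,140,280,260,5,'pics/s7.png')
plan(.5755,-.0645,.245,93.2)
c=grab('top','t7.npz'); crop(c,270,100,400,220,5,'pics/t7.png')
plan(.5755,-.0645,.245,93.2)
```

```text
now [ 0.5757 -0.0629  0.2443] az 93.26 tilt 0.07 F [ 0.4  0.4 -3.5] T [0.05 0.04 0.03] w 27.8 t 5.2 j [-0.12  0.35  0.18  1.67 -0.07  1.13  1.71]
   [-0.16 -0.03 -0.07] [-0.001 -0.001  0.001]
now [ 0.5758 -0.0628  0.2444] az 93.28 tilt 0.05 F [-0.4 -0.1 -2.9] T [0.05 0.02 0.06] w 28.0 t 5.25 j [-0.12  0.35  0.18  1.67 -0.07  1.13  1.71]
   [-0.16 -0.04 -0.06] [-0.001 -0.001  0.001]
```

View pics/s7.png

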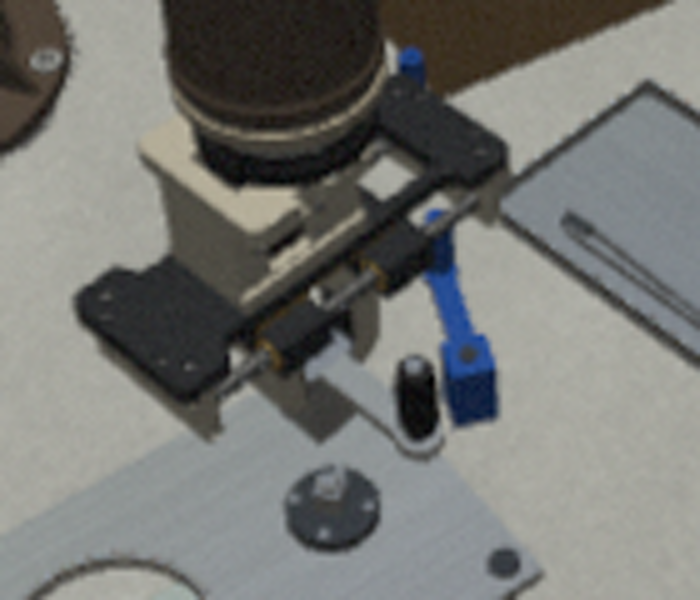

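View pics/t7.png

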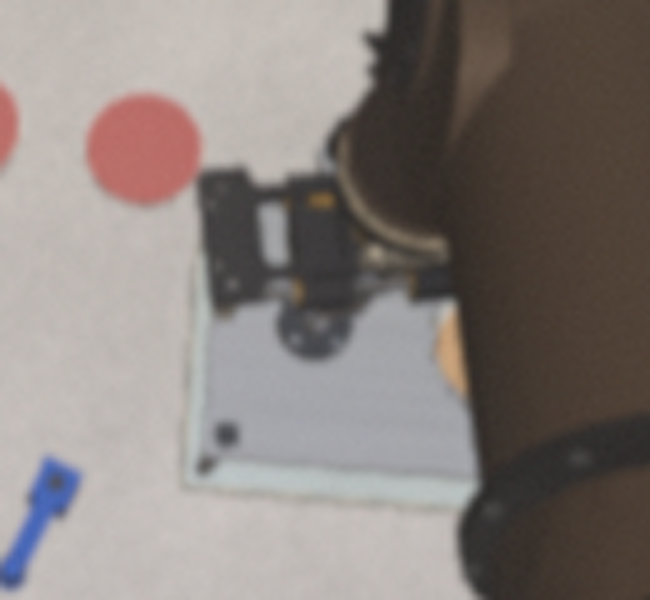

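The scene crop shows the crank hanging over the lift, hub bottom corner at (318,440), knob at (418,395), and the bearing with its square at (332,505). I overlay projected models to get the relative offset.

```bash
cat > ov.py <<'E'
from h import *
def overlay(f,hub,yaw,zu,shaft,box,s,out):
    c=load(f);u0,v0,u1,v1=box
    im=cv2.resize(cv2.cvtColor(c['p'],cv2.COLOR_RGB2BGR)[v0:v1,u0:u1],None,fx=s,fy=s,interpolation=cv2.INTER_CUBIC)
    im=cv2.convertScaleAbs(im,alpha=1.4)
    def P(X,col,closed=True):
        q=((proj(c,X)+.5-[u0,v0])*s).astype(np.int32); cv2.polylines(im,[q],closed,col,1,cv2.LINE_AA)
    R=np.array([[np.cos(yaw),-np.sin(yaw)],[np.sin(yaw),np.cos(yaw)]])
    sq=np.array([[-14,-14],[14,-14],[14,14],[-14,14]])/1e3
    for z in(0,.05): P(np.c_[sq@R.T+hub,np.full(4,zu+z)],(0,255,255))
    t=np.linspace(0,6.28,40);ci=np.c_[np.cos(t),np.sin(t)]
    for z in(.052,.097): P(np.c_[ci*.0095+hub+R@[.07,0],np.full(40,zu+z)],(0,0,255))
    P(np.c_[ci*.024+shaft,np.full(40,.145)],(0,255,0)); P(np.c_[ci*.024+shaft,np.full(40,.135)],(0,255,0))
    P(np.c_[ci*.0055+shaft,np.full(40,.165)],(255,0,255)); 
    cv2.imwrite(out,im)
E
python3 - <<'E'
from ov import *
overlay('s7.npz',np.array([.5757,-.063]),np.radians(3.25),.2153,np.array([.5765,-.0645]),(170,190,250,265),10,'pics/o7.png')
E
```

```text
(no output)
```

View pics/o7.png

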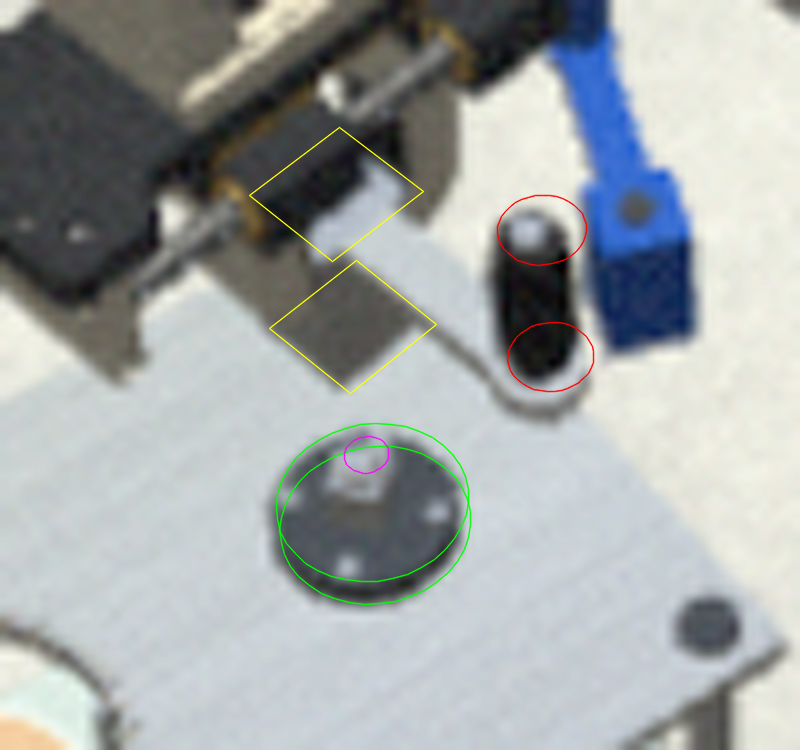

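```bash
cat > rel.py <<'E'
from h import *
from scipy.optimize import minimize
S=8
t=np.linspace(0,2*np.pi,60);ci=np.c_[np.cos(t),np.sin(t)]
def hull(c,r,xy,z0,z1,box):
    X=np.r_[np.c_[ci*r+xy,np.full(60,z0)],np.c_[ci*r+xy,np.full(60,z1)]]
    q=((proj(c,X)+.5-[box[0],box[1]])*S*16).astype(np.int32)
    im=np.zeros(((box[3]-box[1])*S,(box[2]-box[0])*S),np.uint8)
    cv2.fillConvexPoly(im,cv2.convexHull(q),255,shift=4)
    return cv2.resize(im,None,fx=1/S,fy=1/S,interpolation=cv2.INTER_AREA)/255.
def fit(c,r,xy0,z0,z1,thr,pad=6,close=0,dbg=None):
    uv=proj(c,[[*xy0,z0],[*xy0,z1]]);e=int(r*420)+pad
    box=(int(uv[:,0].min()-e),int(uv[:,1].min()-e),int(uv[:,0].max()+e),int(uv[:,1].max()+e))
    g=c['p'].astype(float).mean(2)[box[1]:box[3],box[0]:box[2]]
    lo,hi=thr; obs=np.clip((hi-g)/(hi-lo),0,1)
    m=(obs>.5).astype(np.uint8)
    if close: obs=np.maximum(obs,cv2.morphologyEx(m,cv2.MORPH_CLOSE,np.ones((close,close))))
    n,lab,st,ce=cv2.connectedComponentsWithStats((obs>.3).astype(np.uint8)); 
    d=proj(c,[[*xy0,(z0+z1)/2]])[0]-[box[0],box[1]]
    i=1+np.argmin(np.hypot(*(ce[1:]-d).T)-0.05*st[1:,4]); obs=obs*(lab==i)
    f=lambda p:((hull(c,r,p,z0,z1,box)-obs)**2).sum()
    r_=minimize(f,xy0,method='Nelder-Mead',options=dict(initial_simplex=np.array([xy0,xy0+[.004,0],xy0+[0,.004]])))
    return r_.x,r_.fun,obs.sum()
E
python3 - <<'E'
from rel import *
np.set_printoptions(precision=4,suppress=True)
for f in('scene0.npz','s7.npz'):
    c=load(f)
    for thr in((45,130),(45,110),(60,140)): print(f,'bearing',fit(c,.024,np.array([.5765,-.0645]),.135,.145,thr,close=5))
c=load('s7.npz');k=np.array([.5757,-.063])+.07*np.array([np.cos(.0567),np.sin(.0567)])
print('knob exp',k)
for thr in((15,120),(20,80),(20,100)):print('knob s7',fit(c,.0095,k,.2153+.052,.2153+.097,thr,close=3))
c=load('scene0.npz')
print('knob tray',fit(c,.0095,np.array([.5735,.309]),.054,.099,(20,100),close=3))
c=load('top0.npz')
print('bearing top',fit(c,.024,np.array([.5765,-.0645]),.135,.145,(60,140),close=5))
print('knob tray top',fit(c,.0095,np.array([.5735,.309]),.054,.099,(20,100),close=3))
E
```

```text
scene0.npz bearing (array([ 0.5767, -0.0676]), np.float64(11.829711649365628), np.float64(262.9921568627451))
scene0.npz bearing (array([ 0.577 , -0.0675]), np.float64(39.38802654418305), np.float64(233.35897435897436))
scene0.npz bearing (array([ 0.5764, -0.0674]), np.float64(4.6336046832948865), np.float64(276.79583333333335))
s7.npz bearing (array([ 0.5768, -0.0674]), np.float64(39.26469819300269), np.float64(233.59607843137258))
s7.npz bearing (array([ 0.5774, -0.0674]), np.float64(61.03923616087577), np.float64(211.1128205128205))
s7.npz bearing (array([ 0.5767, -0.0676]), np.float64(10.308707648500576), np.float64(265.6875))
knob exp [ 0.6456 -0.059 ]
knob s7 (array([ 0.6471, -0.0619]), np.float64(89.45325099974629), np.float64(161.9047619047619))
knob s7 (array([ 0.644 , -0.0594]), np.float64(87.19535830236234), np.float64(125.75))
knob s7 (array([ 0.647, -0.062]), np.float64(87.4206857939254), np.float64(139.31666666666666))
knob tray (array([0.5728, 0.3102]), np.float64(38.252008422241445), np.float64(82.4625))
bearing top (array([ 0.5768, -0.0645]), np.float64(8.637909578046903), np.float64(172.66666666666669))
knob tray top (array([0.569 , 0.3151]), np.float64(29.267167315455595), np.float64(9.8))
```

Run:
```python
from rel import *
np.set_printoptions(precision=4,suppress=True)
c=load('s7.npz');k=np.array([.5757,-.063])+.07*np.array([np.cos(.0567),np.sin(.0567)])
c['p']=np.repeat(c['p'].max(2,keepdims=True),3,2)
g=c['p'][205:235,212:234,0]
for r in g: print(' '.join('%3d'%a for a in r))
for zz in (.2153,.2133,.2173):
  for thr in((15,120),(20,80),(20,100)):print('knob s7',zz,fit(c,.0095,k,zz+.052,zz+.097,thr,pad=2,close=3))
```

```text
70  73  73  92 155 169 168 166 166 167 172 173 170 169 172 169 135 142 152 150 151 148
 72  77  76  92 156 167 169 168 167 169 170 171 172 169 169 169 134 137 149 151 148 150
 74  73  72 105 156 169 168 168 169 169 166 170 166 171 170 172 161 132 142 150 150 149
 74  75  77 137 163 168 168 168 170 168 168 166 167 168 168 164 154 152 149 149 144 138
 74  68 101 155 166 167 163 167 169 166 170 167 168 169 169 146 138 147 151 148 112  87
 74  83 135 161 163 166 168 167 169 157 153 152 160 169 170 145 115 139 151 130  86  66
 76 122 156 164 165 165 170 162 150 121 110  98 119 146 165 154 114 138 150 130  83  64
109 154 164 169 169 172 170 134  75 126 141 141 102  86 139 167 101 126 149 149 118  95
152 164 163 171 170 169 171 102  57 120 136 135  86  48  86 158 101 112 143 151 150 150
150 153 158 166 168 167 160  90  34  79 104  95  60  39  72 150 100  90 133 140 139 134
150 148 151 158 165 166 140  76  32  42  46  44  40  36  17 140  99  64 103 103  99  76
150 148 149 148 156 166 131  67  21  23  32  30  28  10  11 115  99  68  67  66  60  65
152 148 149 147 150 154 113  49  19  20  15  
[... 1755 characters left out ...]
7 0.2153 (array([ 0.6544, -0.069 ]), np.float64(42.59007617262591), np.float64(99.875))
knob s7 0.2133 (array([ 0.6511, -0.0676]), np.float64(39.976973063735294), np.float64(108.24761904761904))
knob s7 0.2133 (array([ 0.6535, -0.0678]), np.float64(43.96588139177239), np.float64(93.91666666666666))
knob s7 0.2133 (array([ 0.653 , -0.0679]), np.float64(42.390983515955405), np.float64(99.875))
knob s7 0.2173 (array([ 0.6531, -0.0695]), np.float64(28.99554833698185), np.float64(111.24761904761905))
knob s7 0.2173 (array([ 0.6563, -0.0699]), np.float64(32.8053738946559), np.float64(96.91666666666667))
knob s7 0.2173 (array([ 0.656 , -0.0699]), np.float64(31.125764369473277), np.float64(102.875))
```

Run:
```python
from rel import *
np.set_printoptions(precision=4,suppress=True)
c=load('s7.npz');W=cloud(c)
m=np.hypot(W[...,0]-.63,W[...,1]+.06)<.045
m&=W[...,2]>.24
vv,uu=np.nonzero(m)
P=W[m];print(len(P))
a=P[(P[:,2]<.278)&(P[:,2]>.255)];print('arm',np.median(a,0),len(a),np.percentile(a[:,2],[10,50,90]))
k=P[P[:,2]>.30];print('knob top',k.mean(0),np.percentile(k[:,2],[10,50,90]),len(k))
# hub near side face: points plane y = -0.063-.014
h=W[(abs(W[...,0]-.576)<.03)&(abs(W[...,1]+.077)<.02)&(W[...,2]>.18)&(W[...,2]<.262)]
print(len(h),h.min(0),h.max(0),np.median(h,0))
```

```text
5200
arm [ 0.6163 -0.0667  0.2643] 209 [0.2593 0.2643 0.2671]
knob top [ 0.6118 -0.0651  0.5371] [0.3579 0.5661 0.6494] 4929
120 [ 0.5612 -0.0962  0.215 ] [ 0.6026 -0.0577  0.2619] [ 0.5872 -0.0763  0.2367]
```

Request:
apply_moves:
  commands:
    - [-0.28,0.18,1.5,0,0,0]
    - [0,0,1.5,0,0,0]
    - [0,0,1.2,0,0,0]
    - [0,0,0,0,0,0]
    - [0,0,0,0,0,0]

```text
clock: 5.75
position: [0.578, -0.0666, 0.2029]
ee_rot: [-2.158, -2.282, 0.0]
force: [-0.9, 0.1, -2.9]
width: 0.306
```

Run:
```python
from plan import plan
plan(.5777,-.0657,.2,93.2)
from h import grab
from ov import *
from cell import arm
c=grab('scene','s8.npz'); s=arm.observe();p=s['position']
plan(.5777,-.0657,.2,93.2)
overlay('s8.npz',np.array(p[:2]),np.radians(3.25),p[2]-.029,np.array([.5766,-.0675]),(170,195,250,265),10,'pics/o8.png')
```

```text
now [ 0.578  -0.0666  0.2029] az 93.2 tilt 0.01 F [-0.9  0.1 -2.9] T [ 0.01  0.02 -0.05] w 28.2 t 5.75 j [-0.11  0.39  0.18  1.72 -0.08  1.04  1.72]
   [ 0.09 -0.03  0.29] [-0. -0. -0.]
now [ 0.5783 -0.0668  0.2033] az 93.18 tilt 0.04 F [-0.8  0.7 -2.8] T [ 0.01 -0.    0.02] w 27.6 t 5.8 j [-0.11  0.38  0.18  1.72 -0.08  1.04  1.73]
   [ 0.11 -0.06  0.33] [ 0.001 -0.    -0.   ]
```

View pics/o8.png

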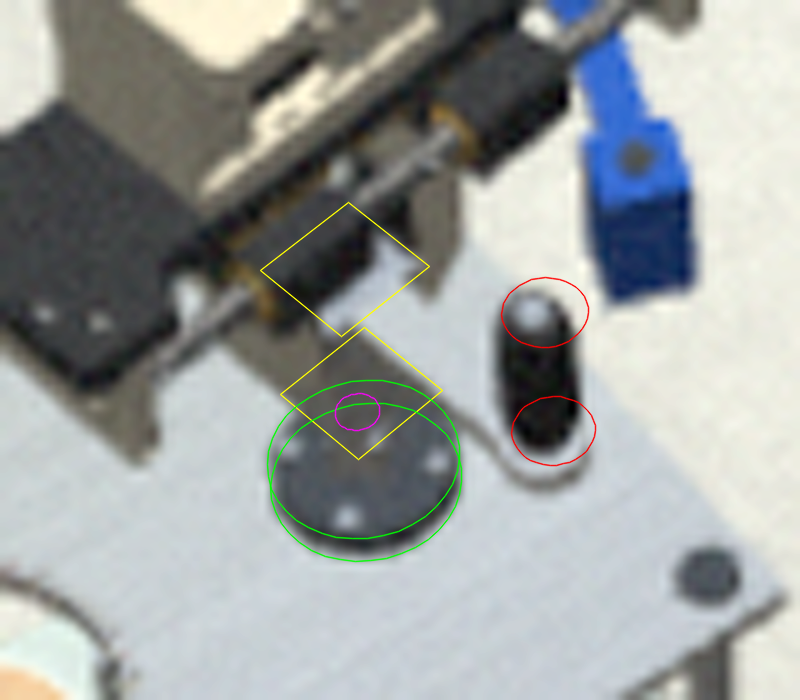

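The hub is slightly past the shaft towards -y. I shift back 1.5 mm and feel downwards in small steps: contact at TCP≈0.190 means the nose is in, at ≈0.194 it is off-centre.

Request:
apply_moves:
  commands:
    - [0.15,-0.02,0.4,0,0,0]
    - [0,0,0.3,0,0,0]
    - [0,0,0.1,0,0,0]
    - [0,0,0,0,0,0]

```text
clock: 6.2
position: [0.5776, -0.0656, 0.1946]
ee_rot: [-2.159, -2.282, 0.0]
force: [-0.5, 0.7, -4.2]
width: 0.306
```

Request:
apply_moves:
  commands:
    - [0,0,0.1,0,0,0]
    - [0,0,0.1,0,0,0]
    - [0,0,0,0,0,0]

```text
clock: 6.5
position: [0.5776, -0.0656, 0.1926]
ee_rot: [-2.159, -2.282, 0.0]
force: [0.2, -0.3, -2.9]
width: 0.302
```

Request:
apply_moves:
  commands:
    - [0,0,0.1,0,0,0]
    - [0,0,0.1,0,0,0]
    - [0,0,0,0,0,0]

```text
clock: 6.8
position: [0.5776, -0.0655, 0.1905]
ee_rot: [-2.159, -2.282, 0.0]
force: [0.1, -0.4, -3.4]
width: 0.303
```

Request:
apply_moves:
  commands:
    - [0,0,0.1,0,0,0]
    - [0,0,0,0,0,0]

```text
clock: 7.0
position: [0.5778, -0.0655, 0.1899]
ee_rot: [2.159, 2.282, 0.0]
force: [-0.1, 0.3, -2.0]
width: 0.306
```

Request:
apply_moves:
  commands:
    - [0,0,0.1,0,0,0]
    - [0,0,0,0,0,0]

```text
clock: 7.2
position: [0.578, -0.0656, 0.1895]
ee_rot: [2.159, 2.281, 0.001]
force: [-2.3, 0.3, 4.9]
width: 0.304
```

Contact at TCP 0.1895, 4 mm below the nose tip, so the nose is in and the socket rests on the square. I ease the pressure and turn clockwise gently to feel for the square.

Request:
apply_moves:
  commands:
    - [0,0,-0.03,0,0,0.06]
    - [0,0,0,0,0,0]

```text
clock: 7.4
position: [0.5782, -0.0656, 0.1896]
ee_rot: [2.227, 2.214, 0.001]
force: [-0.5, 0.2, 2.9]
width: 0.303
```

Request:
apply_moves:
  commands:
    - [0,0,0,0,0,0.06]
    - [0,0,0,0,0,0.06]
    - [0,0,0,0,0,0]

```text
clock: 7.7
position: [0.5784, -0.0656, 0.1896]
ee_rot: [2.354, 2.078, 0.002]
force: [0.5, 0.1, 3.4]
width: 0.304
```

Request:
apply_moves:
  commands:
    - [0,0,0,0,0,0.06]
    - [0,0,0,0,0,0.06]
    - [0,0,0,0,0,0]

```text
clock: 8.0
position: [0.5783, -0.0657, 0.1895]
ee_rot: [2.474, 1.935, 0.002]
force: [1.7, -0.9, 4.1]
width: 0.302
```

Request:
apply_moves:
  commands:
    - [0,0,0,0,0,0.06]
    - [0,0,0,0,0,0.06]
    - [0,0,0,0,0,0]

```text
clock: 8.3
position: [0.5783, -0.0657, 0.1895]
ee_rot: [2.585, 1.784, 0.002]
force: [0.8, -1.1, 4.5]
width: 0.306
```

Request:
apply_moves:
  commands:
    - [0,0,0,0,0,0.06]
    - [0,0,0,0,0,0.06]
    - [0,0,0,0,0,0]

```text
clock: 8.6
position: [0.5783, -0.0657, 0.1895]
ee_rot: [2.687, 1.626, 0.002]
force: [1.1, -0.8, 5.7]
width: 0.301
```

Request:
apply_moves:
  commands:
    - [0,0,-0.03,0,0,0.06]
    - [0,0,0,0,0,0.06]
    - [0,0,0,0,0,0]

```text
clock: 8.9
position: [0.5781, -0.0656, 0.1895]
ee_rot: [2.78, 1.462, 0.001]
force: [1.5, -1.1, 4.4]
width: 0.303
```

Request:
apply_moves:
  commands:
    - [0,0,0,0,0,0.06]
    - [0,0,0,0,0,0.06]
    - [0,0,0,0,0,0]

```text
clock: 9.2
position: [0.5781, -0.0657, 0.1895]
ee_rot: [2.862, 1.293, 0.001]
force: [2.5, -1.2, 3.5]
width: 0.302
```

Request:
apply_moves:
  commands:
    - [0,0,0,0,0,0.06]
    - [0,0,0,0,0,0.06]
    - [0,0,0,0,0,0]

```text
clock: 9.5
position: [0.5778, -0.0657, 0.1894]
ee_rot: [2.935, 1.12, 0.0]
force: [2.4, -1.3, 2.3]
width: 0.304
```

Request:
apply_moves:
  commands:
    - [0,0,0,0,0,0.06]
    - [0,0,0,0,0,0.06]
    - [0,0,0,0,0,0]

```text
clock: 9.8
position: [0.5771, -0.0659, 0.1887]
ee_rot: [2.997, 0.941, -0.002]
force: [2.6, -3.4, -2.0]
width: 0.301
```

Request:
apply_moves:
  commands:
    - [0,0,0,0,0,0.06]
    - [0,0,0,0,0,0.06]
    - [0,0,0,0,0,0]

```text
clock: 10.1
position: [0.5769, -0.0663, 0.1887]
ee_rot: [3.048, 0.76, -0.003]
force: [0.5, -4.4, -3.0]
width: 0.304
```

Request:
apply_moves:
  commands:
    - [0,0,0,0,0,0.06]
    - [0,0,0,0,0,0.06]
    - [0,0,0,0,0,0]

```text
clock: 10.4
position: [0.5766, -0.066, 0.189]
ee_rot: [-3.088, -0.576, 0.004]
force: [-4.4, -3.1, 3.0]
width: 0.304
```

```bash
python3 -c "
from plan import plan
plan(.5770,-.0659,.187,20)"
```

```text
now [ 0.5766 -0.066   0.189 ] az 21.12 tilt 0.13 F [-4.4 -3.1  3. ] T [-0.96  1.02 -0.03] w 27.9 t 10.4 j [-0.32  0.42  0.48  1.76 -0.22  1.02  0.61]
   [0.04 0.   0.2 ] [-0.001  0.002  0.02 ]
```

It dropped in at about 1.02 to 1.14 rad of turn and rode out again at 1.26. I go back to the middle, ease the sideways load and lower gently.

Request:
apply_moves:
  commands:
    - [0,0,0,0,0,-0.06]
    - [0,0,0,0,0,-0.06]
    - [0,0,0,0,0,-0.06]
    - [-0.02,0.08,0,0,0,0]
    - [0,0,0,0,0,0]

```text
clock: 10.9
position: [0.5772, -0.0656, 0.1894]
ee_rot: [-3.023, -0.849, 0.001]
force: [-4.3, 0.7, 5.5]
width: 0.304
```

```bash
python3 -c "
from plan import plan
plan(.5770,-.0659,.187,31)"
```

```text
now [ 0.5772 -0.0656  0.1894] az 31.36 tilt 0.11 F [-4.3  0.7  5.5] T [ 0.    1.19 -0.05] w 28.0 t 10.9 j [-0.29  0.41  0.43  1.76 -0.2   1.02  0.77]
   [-0.04  0.02  0.24] [-0.002  0.     0.006]
```

The socket has only 0.8 mm of play each side on the square, so I need better centring. I raise it until only the nose is inside and find the socket walls by light touches.

Request:
apply_moves:
  commands:
    - [0,0,-0.25,0,0,0]
    - [0,0,0,0,0,0]

```text
clock: 11.1
position: [0.5782, -0.0658, 0.1918]
ee_rot: [-3.025, -0.848, -0.001]
force: [0.3, 0.1, -3.3]
width: 0.298
```

```bash
cat > q.py <<'E'
from cell import arm
import numpy as np
from scipy.spatial.transform import Rotation as R
s=arm.observe();M=R.from_rotvec(s['ee_rot']).as_matrix();p=np.array(s['position'])
o=np.array([.577,-.0655,0])
print('tool-frame pos mm',((p-o)@M*1000).round(2)[:2],'z',p[2].round(4),'F tool',(np.array(s['force'])@M).round(1),'Tz',round(s['ft_torque'][2],2),'T',np.round(s['ft_torque'],2),'az',np.degrees(np.arctan2(M[1,0],M[0,0])).round(2),'t',round(s['clock'],2))
E
python3 q.py
```

```text
tool-frame pos mm [0.91 0.85] z 0.1918 F tool [0.3 0.1 3.3] Tz -0.03 T [-0.02 -0.06 -0.03] az 31.32 t 11.1
```

Request:
apply_moves:
  commands:
    - [0.1,0,0,0,0,0]
    - [0,0,0,0,0,0]

```text
clock: 11.3
position: [0.5789, -0.0655, 0.1916]
ee_rot: [-3.025, -0.848, 0.0]
force: [-0.4, -0.6, -2.5]
width: 0.301
```

```bash
python3 q.py
```

```text
tool-frame pos mm [1.62 0.95] z 0.1916 F tool [-0.6  0.4  2.5] Tz -0.0 T [-0.02  0.02 -0.  ] az 31.31 t 11.3
```

Free now. I keep probing tool +x.

Request:
apply_moves:
  commands:
    - [0.05,0,0,0,0,0]
    - [0.05,0,0,0,0,0]
    - [0,0,0,0,0,0]

```text
clock: 11.6
position: [0.5793, -0.0654, 0.1916]
ee_rot: [-3.025, -0.847, 0.001]
force: [-1.3, -0.5, -3.0]
width: 0.303
```

```bash
python3 q.py
```

```text
tool-frame pos mm [1.87 1.04] z 0.1916 F tool [-1.4 -0.2  3. ] Tz 0.03 T [-0.12  0.3   0.03] az 31.28 t 11.6
```

Request:
apply_moves:
  commands:
    - [0.05,0,0,0,0,0]
    - [0.05,0,0,0,0,0]
    - [0,0,0,0,0,0]

```text
clock: 11.9
position: [0.5797, -0.0652, 0.1915]
ee_rot: [-3.025, -0.846, 0.003]
force: [-5.1, -2.6, -2.9]
width: 0.305
```

```bash
python3 q.py
```

```text
tool-frame pos mm [2.22 1.04] z 0.1915 F tool [-5.8 -0.4  2.9] Tz 0.03 T [-0.51  1.17  0.03] az 31.25 t 11.9
```

Request:
apply_moves:
  commands:
    - [-0.15,0,0,0,0,0]
    - [-0.15,0,0,0,0,0]
    - [-0.15,0,0,0,0,0]
    - [-0.05,0,0,0,0,0]
    - [0,0,0,0,0,0]

```text
clock: 12.4
position: [0.5765, -0.0673, 0.192]
ee_rot: [3.025, 0.847, 0.001]
force: [0.3, 0.2, -3.1]
width: 0.304
```

```bash
python3 q.py
```

```text
tool-frame pos mm [-1.26  1.29] z 0.192 F tool [ 0.3 -0.   3.1] Tz 0.01 T [0.01 0.06 0.01] az 31.28 t 12.4
```

Request:
apply_moves:
  commands:
    - [-0.05,0,0,0,0,0]
    - [-0.05,0,0,0,0,0]
    - [0,0,0,0,0,0]

```text
clock: 12.7
position: [0.5754, -0.0679, 0.1919]
ee_rot: [3.025, 0.847, 0.0]
force: [-0.3, -0.3, -2.6]
width: 0.303
```

```bash
python3 q.py
```

```text
tool-frame pos mm [-2.63  1.22] z 0.1919 F tool [-0.4  0.1  2.6] Tz -0.04 T [-0.08  0.01 -0.04] az 31.28 t 12.7
```

Request:
apply_moves:
  commands:
    - [-0.05,0,0,0,0,0]
    - [-0.05,0,0,0,0,0]
    - [0,0,0,0,0,0]

```text
clock: 13.0
position: [0.5746, -0.0683, 0.1919]
ee_rot: [-3.025, -0.847, -0.001]
force: [-0.2, 0.4, -2.3]
width: 0.307
```

```bash
python3 q.py
```

```text
tool-frame pos mm [-3.44  1.19] z 0.1919 F tool [ 0.1 -0.4  2.3] Tz -0.04 T [ 0.07 -0.08 -0.04] az 31.28 t 13.0
```

Request:
apply_moves:
  commands:
    - [-0.05,0,0,0,0,0]
    - [-0.05,0,0,0,0,0]
    - [0,0,0,0,0,0]

```text
clock: 13.3
position: [0.5741, -0.0687, 0.1921]
ee_rot: [-3.025, -0.847, -0.002]
force: [3.1, 1.6, -3.2]
width: 0.305
```

```bash
python3 q.py
python3 - <<'E'
from h import grab
from ov import *
from cell import arm
c=grab('scene','s9.npz'); s=arm.observe();p=s['position']
overlay('s9.npz',np.array(p[:2]),np.radians(31.28-90),p[2]-.029,np.array([.5766,-.0675]),(170,195,250,265),10,'pics/o9.png')
E
```

```text
tool-frame pos mm [-3.99  1.27] z 0.1921 F tool [3.4 0.2 3.2] Tz 0.03 T [ 0.39 -0.47  0.03] az 31.29 t 13.3
```

View pics/o9.png

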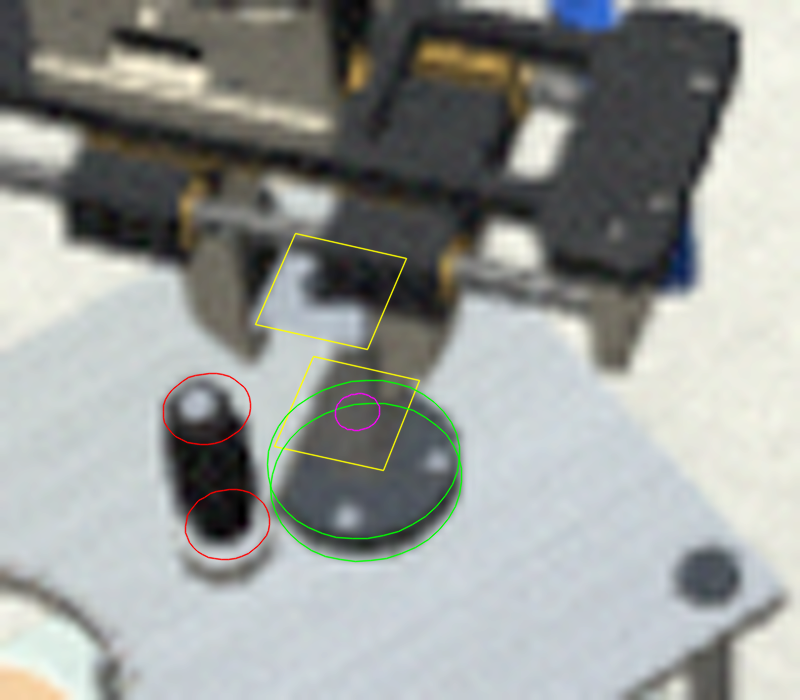

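Contact on the -x side at about -3.8, and on +x at about 1.75, so the centre is near tool x = -1.0. Now the same along tool y.

Request:
apply_moves:
  commands:
    - [0.15,0,0,0,0,0]
    - [0.15,0.0,0,0,0,0]
    - [0.0,0.1,0,0,0,0]
    - [0,0,0,0,0,0]

```text
clock: 13.75
position: [0.5766, -0.0686, 0.1917]
ee_rot: [3.025, 0.846, -0.001]
force: [0.0, 0.1, -3.2]
width: 0.298
```

```bash
python3 q.py
```

```text
tool-frame pos mm [-2.07  2.37] z 0.1917 F tool [ 0.  -0.1  3.2] Tz 0.03 T [0.   0.03 0.03] az 31.26 t 13.75
```

Request:
apply_moves:
  commands:
    - [0,0.05,0,0,0,0]
    - [0,0.05,0,0,0,0]
    - [0,0,0,0,0,0]

```text
clock: 14.05
position: [0.5772, -0.0692, 0.1918]
ee_rot: [3.025, 0.847, -0.0]
force: [0.2, 0.2, -4.1]
width: 0.301
```

```bash
python3 q.py
```

```text
tool-frame pos mm [-1.74  3.31] z 0.1918 F tool [ 0.2 -0.1  4.1] Tz 0.0 T [-0.03  0.06  0.  ] az 31.27 t 14.05
```

Request:
apply_moves:
  commands:
    - [0,0.05,0,0,0,0]
    - [0,0.05,0,0,0,0]
    - [0,0,0,0,0,0]

```text
clock: 14.35
position: [0.5777, -0.0699, 0.1918]
ee_rot: [-3.025, -0.847, 0.0]
force: [-0.1, -0.1, -2.5]
width: 0.302
```

```bash
python3 q.py
```

```text
tool-frame pos mm [-1.65  4.13] z 0.1918 F tool [-0.1 -0.   2.5] Tz -0.05 T [ 0.04  0.1  -0.05] az 31.28 t 14.35
```

Request:
apply_moves:
  commands:
    - [0,0.05,0,0,0,0]
    - [0,0.0,0,0,0,0]

```text
clock: 14.55
position: [0.5779, -0.0702, 0.1918]
ee_rot: [-3.025, -0.847, 0.0]
force: [-0.7, 1.3, -2.9]
width: 0.307
```

```bash
python3 q.py
```

```text
tool-frame pos mm [-1.67  4.36] z 0.1918 F tool [ 0.1 -1.5  2.9] Tz -0.03 T [ 0.25  0.19 -0.03] az 31.29 t 14.55
```

Request:
apply_moves:
  commands:
    - [0,-0.2,0,0,0,0]
    - [0,-0.15,0,0,0,0]
    - [0,-0.1,0,0,0,0]
    - [0,0.0,0,0,0,0]

```text
clock: 14.95
position: [0.5757, -0.0664, 0.1919]
ee_rot: [-3.025, -0.847, -0.0]
force: [-0.3, 0.5, -2.8]
width: 0.301
```

```bash
python3 q.py
```

```text
tool-frame pos mm [-1.55  0.05] z 0.1919 F tool [ 0.  -0.6  2.8] Tz -0.02 T [-0.02  0.01 -0.02] az 31.29 t 14.95
```

Request:
apply_moves:
  commands:
    - [0,-0.05,0,0,0,0]
    - [0,-0.05,0,0,0,0]
    - [0,0.0,0,0,0,0]

```text
clock: 15.25
position: [0.5752, -0.0656, 0.1918]
ee_rot: [-3.025, -0.847, -0.0]
force: [0.3, 0.5, -2.7]
width: 0.306
```

```bash
python3 q.py
```

```text
tool-frame pos mm [-1.62 -0.85] z 0.1918 F tool [ 0.5 -0.3  2.7] Tz 0.04 T [-0.06 -0.03  0.04] az 31.28 t 15.25
```

Request:
apply_moves:
  commands:
    - [0,-0.05,0,0,0,0]
    - [0,-0.05,0,0,0,0]
    - [0,0.0,0,0,0,0]

```text
clock: 15.55
position: [0.5748, -0.0651, 0.1919]
ee_rot: [3.025, 0.847, 0.0]
force: [0.6, -0.4, -2.7]
width: 0.309
```

```bash
python3 q.py
```

```text
tool-frame pos mm [-1.62 -1.38] z 0.1919 F tool [0.3 0.6 2.7] Tz -0.02 T [-0.34 -0.19 -0.02] az 31.27 t 15.55
```

Walls on y are at about 4.25 and -1.2, so the centre is at y≈1.55. I move to the centre (-1.0, 1.55) and feel down again.

Request:
apply_moves:
  commands:
    - [0.06,0.15,0,0,0,0]
    - [0,0.15,0.1,0,0,0]
    - [0,0,0.1,0,0,0]
    - [0,0,0,0,0,0]

```text
clock: 15.95
position: [0.5766, -0.0671, 0.1896]
ee_rot: [-3.025, -0.847, 0.001]
force: [0.8, -0.1, -3.1]
width: 0.302
```

```bash
python3 q.py
```

```text
tool-frame pos mm [-1.19  1.09] z 0.1896 F tool [0.6 0.5 3.1] Tz 0.0 T [-0.07 -0.04  0.  ] az 31.28 t 15.95
```

Request:
apply_moves:
  commands:
    - [0,0,0.07,0,0,0]
    - [0,0,0,0,0,0]

```text
clock: 16.15
position: [0.5767, -0.067, 0.1891]
ee_rot: [-3.025, -0.847, -0.0]
force: [0.3, -0.2, -2.6]
width: 0.303
```

```bash
python3 q.py
```

```text
tool-frame pos mm [-1.    1.15] z 0.1891 F tool [0.2 0.4 2.6] Tz 0.02 T [-0.1  -0.02  0.02] az 31.28 t 16.15
```

Request:
apply_moves:
  commands:
    - [0,0.04,0.07,0,0,0]
    - [0,0,0,0,0,0]

```text
clock: 16.35
position: [0.5769, -0.0673, 0.1884]
ee_rot: [-3.025, -0.847, -0.0]
force: [0.2, 0.2, -3.1]
width: 0.302
```

```bash
python3 q.py
```

```text
tool-frame pos mm [-1.    1.53] z 0.1884 F tool [ 0.3 -0.1  3.1] Tz -0.03 T [ 0.   -0.05 -0.03] az 31.28 t 16.35
```

Request:
apply_moves:
  commands:
    - [0,0,0.07,0,0,0]
    - [0,0,0,0,0,0]

```text
clock: 16.55
position: [0.5769, -0.0673, 0.1876]
ee_rot: [-3.025, -0.847, -0.0]
force: [-0.1, 0.3, -3.9]
width: 0.303
```

```bash
python3 q.py
```

```text
tool-frame pos mm [-1.    1.53] z 0.1876 F tool [ 0.1 -0.3  3.9] Tz 0.0 T [-0.04 -0.05  0.  ] az 31.28 t 16.55
```

It is going in without contact. I continue down gently; full seating is expected at TCP≈0.174.

Request:
apply_moves:
  commands:
    - [0,0,0.1,0,0,0]
    - [0,0,0.1,0,0,0]
    - [0,0,0,0,0,0]

```text
clock: 16.85
position: [0.577, -0.0673, 0.1856]
ee_rot: [-3.025, -0.847, -0.0]
force: [0.2, 0.3, -3.2]
width: 0.305
```

```bash
python3 q.py
```

```text
tool-frame pos mm [-0.95  1.55] z 0.1856 F tool [ 0.3 -0.1  3.2] Tz 0.01 T [ 0.04 -0.17  0.01] az 31.28 t 16.85
```

Request:
apply_moves:
  commands:
    - [0,0,0.15,0,0,0]
    - [0,0,0.15,0,0,0]
    - [0,0,0,0,0,0]

```text
clock: 17.15
position: [0.577, -0.0673, 0.1825]
ee_rot: [-3.025, -0.847, 0.0]
force: [0.8, 0.8, -2.8]
width: 0.303
```

```bash
python3 q.py
```

```text
tool-frame pos mm [-0.98  1.53] z 0.1825 F tool [ 1.1 -0.3  2.8] Tz 0.02 T [ 0.1  -0.23  0.02] az 31.28 t 17.15
```

Request:
apply_moves:
  commands:
    - [0.03,0,0.15,0,0,0]
    - [0,0,0.15,0,0,0]
    - [0,0,0,0,0,0]

```text
clock: 17.45
position: [0.5771, -0.0672, 0.1795]
ee_rot: [-3.025, -0.847, 0.001]
force: [0.9, 0.5, -3.3]
width: 0.305
```

Request:
apply_moves:
  commands:
    - [0,0,0.15,0,0,0]
    - [0,0,0.1,0,0,0]
    - [0,0,0,0,0,0]

```text
clock: 17.75
position: [0.5771, -0.0672, 0.177]
ee_rot: [-3.025, -0.847, 0.0]
force: [0.3, 0.7, -2.7]
width: 0.304
```

```bash
python3 q.py
```

```text
tool-frame pos mm [-0.8   1.51] z 0.177 F tool [ 0.6 -0.5  2.7] Tz -0.01 T [ 0.   -0.06 -0.01] az 31.28 t 17.75
```

Request:
apply_moves:
  commands:
    - [0,0,0.1,0,0,0]
    - [0,0,0.1,0,0,0]
    - [0,0,0,0,0,0]

```text
clock: 18.05
position: [0.5772, -0.0672, 0.1751]
ee_rot: [-3.025, -0.847, 0.0]
force: [0.7, 1.2, -3.2]
width: 0.302
```

Request:
apply_moves:
  commands:
    - [0,0,0.07,0,0,0]
    - [0,0,0,0,0,0]

```text
clock: 18.25
position: [0.5772, -0.0673, 0.1745]
ee_rot: [-3.025, -0.847, -0.0]
force: [0.5, 0.7, -3.7]
width: 0.305
```

```bash
python3 q.py
```

```text
tool-frame pos mm [-0.74  1.62] z 0.1745 F tool [ 0.9 -0.4  3.7] Tz 0.03 T [ 0.04 -0.1   0.03] az 31.27 t 18.25
```

Request:
apply_moves:
  commands:
    - [0,0,0.05,0,0,0]
    - [0,0,0,0,0,0]

```text
clock: 18.45
position: [0.5772, -0.0672, 0.1741]
ee_rot: [-3.025, -0.847, -0.0]
force: [0.7, -0.6, -2.4]
width: 0.305
```

Request:
apply_moves:
  commands:
    - [0,0,0.05,0,0,0]
    - [0,0,0,0,0,0]

```text
clock: 18.65
position: [0.5773, -0.0672, 0.174]
ee_rot: [-3.025, -0.847, -0.001]
force: [-2.4, 0.9, 3.0]
width: 0.304
```

Contact at 0.174, exactly the expected seated height: fully down. I unload, open and lift clear.

Request:
apply_moves:
  commands:
    - [0,0,-0.05,0,0,0]
    - [0,0,0,0,0,0]
    - [0,0,0,0,0,0]
    - [0,0,0,0,0,0]
  claw: -0.2

```text
clock: 19.05
position: [0.5772, -0.0673, 0.174]
ee_rot: [3.025, 0.847, 0.0]
force: [-0.7, 0.8, -0.6]
width: 0.581
```

Request:
apply_moves:
  commands:
    - [0,0,-1,0,0,0]
    - [0,0,-2.5,0,0,0]
    - [0,0,-3.5,0,0,0]
    - [0,0,-3.5,0,0,0]
    - [0,0,0,0,0,0]

```text
clock: 19.55
position: [0.5796, -0.068, 0.2846]
ee_rot: [3.023, 0.846, 0.013]
force: [0.4, 0.3, 1.0]
width: 0.6
```

```bash
python3 q.py
python3 - <<'E'
from h import grab
from ov import *
from cell import arm
c=grab('scene','s10.npz')
sh=np.array([.5768,-.067])
overlay('s10.npz',sh,np.radians(31.28-90),.145,sh,(170,195,250,265),10,'pics/o10.png')
c=grab('top','t10.npz'); crop(c,300,120,400,200,7,'pics/t10.png')
E
```

```text
tool-frame pos mm [3.   4.81] z 0.2846 F tool [ 0.5 -0.  -1. ] Tz 0.01 T [-0.09 -0.02  0.01] az 31.25 t 19.55
```

View pics/o10.png

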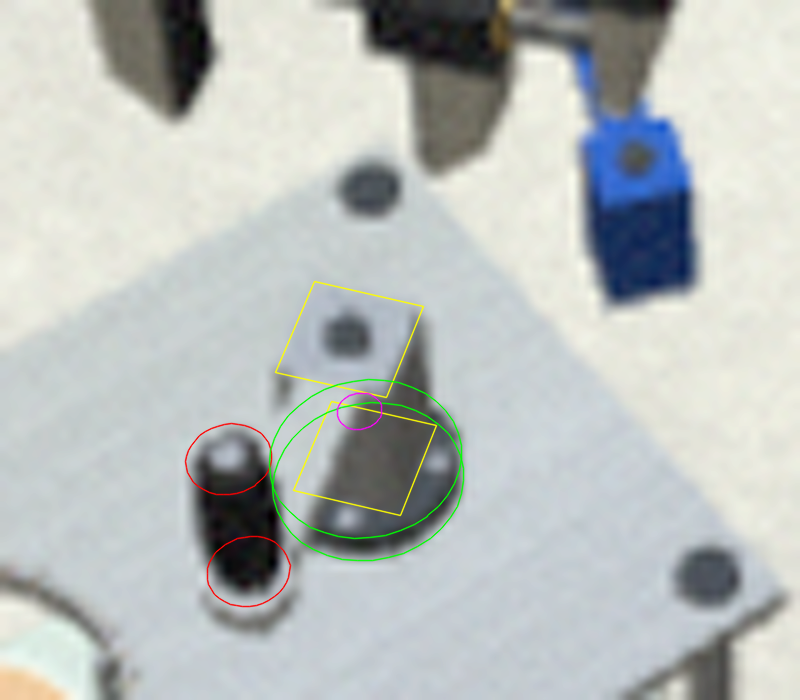

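View pics/t10.png

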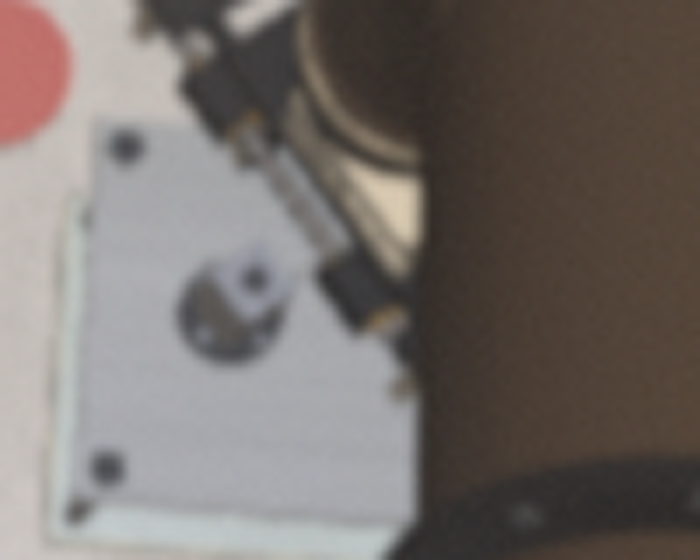

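The crank is seated: the hub top at (348,336) and knob at (235,510) in the overlay match the model. The knob lies 7 cm along tool +y. I go over it, lower and grip it.

Request:
apply_moves:
  commands:
    - [0,3.0,0,0,0,0]
    - [0,3.0,0,0,0,0]
    - [0,0.95,0,0,0,0]
    - [0,0,2,0,0,0]
    - [0,0,0,0,0,0]

```text
clock: 20.15
position: [0.6115, -0.1261, 0.2558]
ee_rot: [-3.023, -0.845, 0.008]
force: [0.2, 0.9, 0.4]
width: 0.599
```

Request:
apply_moves:
  commands:
    - [0,0,2,0,0,0]
    - [0,0,1.8,0,0,0]
    - [0,0,0,0,0,0]
    - [0,0,0,0,0,0]

```text
clock: 20.55
position: [0.6131, -0.1261, 0.2214]
ee_rot: [-3.025, -0.848, 0.001]
force: [0.0, -0.3, 0.4]
width: 0.605
```

```bash
python3 q.py
python3 - <<'E'
from h import *
c=grab('scene','s11.npz');crop(c,155,170,265,260,7,'pics/s11.png')
E
python3 q.py
```

```text
tool-frame pos mm [-0.74 70.38] z 0.2214 F tool [-0.1  0.2 -0.4] Tz 0.01 T [-0.08 -0.06  0.01] az 31.31 t 20.55
tool-frame pos mm [-0.28 71.05] z 0.222 F tool [-0.1 -0.9 -0.4] Tz -0.01 T [-0.1   0.03 -0.01] az 31.3 t 20.6
```

View pics/s11.png

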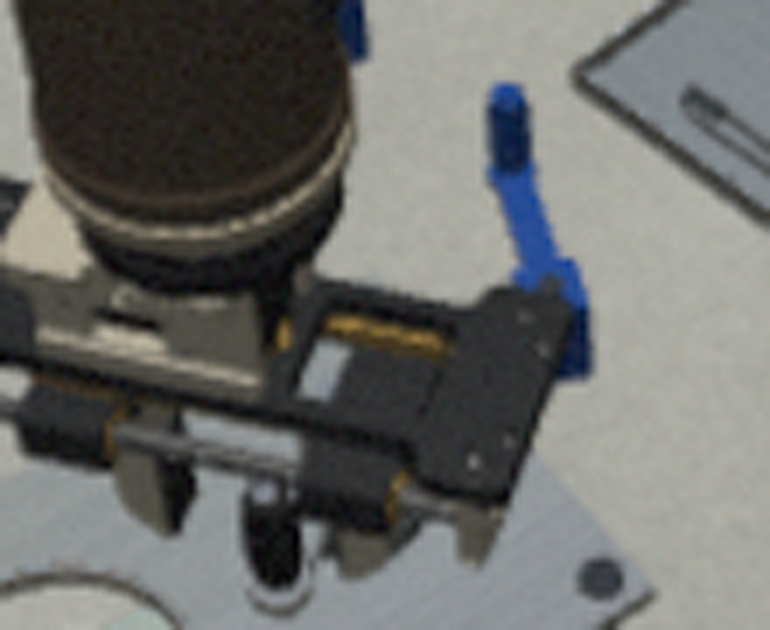

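The knob, at (272,545), stands between the fingers. I close on it.

Request:
apply_moves:
  commands:
    - [0,0,0,0,0,0]
    - [0,0,0,0,0,0]
    - [0,0,0,0,0,0]
    - [0,0,0,0,0,0]
    - [0,0,0,0,0,0]
  claw: 1
  newtons: 20

```text
clock: 21.1
position: [0.6133, -0.1267, 0.2211]
ee_rot: [-3.025, -0.847, -0.0]
force: [0.2, -0.6, 0.8]
width: 0.211
```

```bash
python3 q.py; python3 plan.py .613 -.126 .221 31.3
```

```text
tool-frame pos mm [-0.69 71.15] z 0.2211 F tool [-0.1  0.6 -0.8] Tz 0.05 T [-0.   -0.09  0.05] az 31.28 t 21.1
now [ 0.6133 -0.1267  0.2211] az 31.28 tilt 0.01 F [ 0.2 -0.6  0.8] T [-0.   -0.09  0.05] w 19.4 t 21.1 j [-0.19  0.46  0.46  1.6  -0.22  1.13  0.87]
   [ 0.01 -0.07  0.01] [ 0. -0. -0.]
```

Grip on the 19 mm knob is confirmed. I wind clockwise at constant tool orientation, 12° per row, checking force after each 60°.

Request:
apply_moves:
  commands:
    - [-1.46,-0.15,0,0,0,0]
    - [-1.39,-0.45,0,0,0,0]
    - [-1.27,-0.73,0,0,0,0]
    - [-1.09,-0.98,0,0,0,0]
    - [-0.86,-1.18,0,0,0,0]

```text
clock: 21.6
position: [0.5445, -0.1283, 0.2215]
ee_rot: [3.024, 0.846, 0.006]
force: [7.0, 1.4, -3.6]
width: 0.192
```

```bash
python3 q.py
```

```text
tool-frame pos mm [-59.71  37.21] z 0.2215 F tool [6.7 2.4 3.6] Tz 0.01 T [ 0.27 -1.53  0.01] az 31.27 t 21.6
```

Request:
apply_moves:
  commands:
    - [-0.6,-1.34,0.03,0,0,0]
    - [-0.3,-1.43,0,0,0,0]
    - [0,-1.46,0,0,0,0]
    - [0.3,-1.43,0,0,0,0]
    - [0.6,-1.34,0,0,0,0]

```text
clock: 22.1
position: [0.5071, -0.0698, 0.2212]
ee_rot: [3.024, 0.844, 0.002]
force: [1.9, -5.6, -1.7]
width: 0.198
```

```bash
python3 q.py
```

```text
tool-frame pos mm [-61.95 -31.95] z 0.2212 F tool [-1.2  5.8  1.7] Tz 0.01 T [-1.37 -0.54  0.01] az 31.18 t 22.1
```

Request:
apply_moves:
  commands:
    - [0.86,-1.18,0,0,0,0]
    - [1.09,-0.98,0,0,0,0]
    - [1.27,-0.73,0,0,0,0]
    - [1.39,-0.45,0,0,0,0]
    - [1.46,-0.15,0,0,0,0]

```text
clock: 22.6
position: [0.5394, -0.007, 0.2208]
ee_rot: [-3.025, -0.846, 0.004]
force: [-4.9, -1.2, 4.0]
width: 0.197
```

```bash
python3 q.py
```

```text
tool-frame pos mm [ -2.25 -69.83] z 0.2208 F tool [-4.8 -1.5 -4. ] Tz -0.04 T [-0.54  1.25 -0.04] az 31.27 t 22.6
```

Smooth, with about 5 N of drag. Next half turn.

Request:
apply_moves:
  commands:
    - [1.46,0.15,0,0,0,0]
    - [1.39,0.45,0,0,0,0]
    - [1.27,0.73,0,0,0,0]
    - [1.09,0.98,0,0,0,0]
    - [0.86,1.18,0,0,0,0]

```text
clock: 23.1
position: [0.6104, -0.004, 0.2208]
ee_rot: [-3.023, -0.849, 0.002]
force: [-4.7, 2.4, 4.2]
width: 0.196
```

Request:
apply_moves:
  commands:
    - [0.6,1.34,0,0,0,0]
    - [0.3,1.43,0,0,0,0]
    - [0,1.46,0,0,0,0]
    - [-0.3,1.43,0,0,0,0]
    - [-0.6,1.34,0,0,0,0]

```text
clock: 23.6
position: [0.648, -0.0632, 0.221]
ee_rot: [-3.022, -0.85, -0.003]
force: [-0.8, 6.1, 1.5]
width: 0.197
```

Request:
apply_moves:
  commands:
    - [-0.86,1.18,0,0,0,0]
    - [-1.09,0.98,0,0,0,0]
    - [-1.27,0.73,0,0,0,0]
    - [-1.39,0.45,0,0,0,0]
    - [-1.46,0.15,0,0,0,0]

```text
clock: 24.1
position: [0.6144, -0.1263, 0.2212]
ee_rot: [3.025, 0.848, 0.005]
force: [3.6, 3.2, 0.4]
width: 0.193
```

```bash
python3 q.py
cat > car.py <<'E'
import sys
from h import *
c=grab('scene',sys.argv[1]);W=cloud(c);c0=load('scene0.npz')
crop(c,100,180,270,330,4,sys.argv[2])
x,y,z=W[...,0],W[...,1],W[...,2]
col=c['p'].astype(int); org=(col[...,0]-col[...,2]>45)
m=org&(np.hypot(x-.5663,y+.193)<.055)&(z>.09)&(z<.17)
m=cv2.erode(m.astype(np.uint8),np.ones((3,3)))>0
dk=(abs(z-.135)<.008)&(abs(x-.57)<.09)&(y<-.14)&(y>-.27)&~org
print('dish z',np.median(z[m]),m.sum(),'deck',np.median(z[dk]))
E
python3 car.py s12.npz pics/s12.png
python3 - <<'E'
import sys
from h import *
c=load('scene0.npz');W=cloud(c);x,y,z=W[...,0],W[...,1],W[...,2]
col=c['p'].astype(int); org=(col[...,0]-col[...,2]>45)
m=org&(np.hypot(x-.5663,y+.193)<.055)&(z>.09)&(z<.17);m=cv2.erode(m.astype(np.uint8),np.ones((3,3)))>0
print('start dish z',np.median(z[m]),m.sum())
E
```

```text
tool-frame pos mm [ 0.99 71.63] z 0.2212 F tool [ 4.8 -0.8 -0.4] Tz 0.04 T [ 0.81 -0.89  0.04] az 31.32 t 24.1
dish z 0.12697938576950096 646 deck 0.1347058498533247
start dish z 0.1113022396361026 559
```

View pics/s12.png

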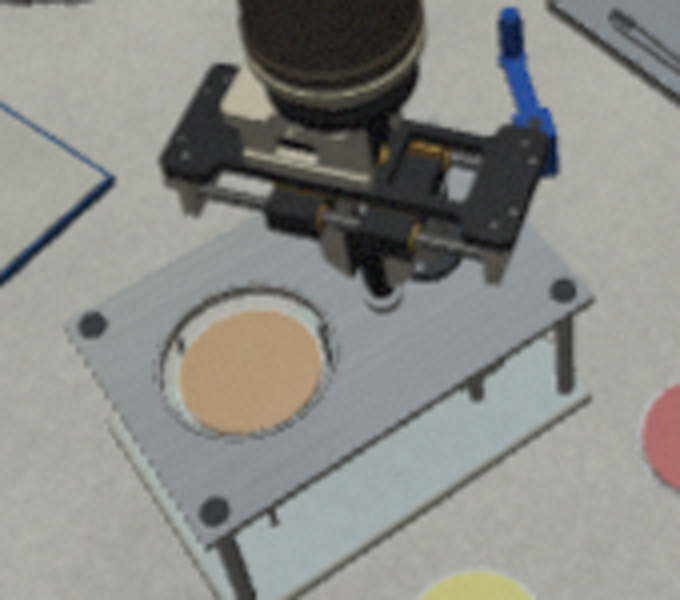

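One turn raised the dish by 15.7 mm. About 17.7 mm remain, roughly 1.1 turns. I wind 300° more, then measure.

Request:
apply_moves:
  commands:
    - [-1.46,-0.15,0,0,0,0]
    - [-1.39,-0.45,0,0,0,0]
    - [-1.27,-0.73,0,0,0,0]
    - [-1.09,-0.98,0,0,0,0]
    - [-0.86,-1.18,0,0,0,0]

```text
clock: 24.65
position: [0.544, -0.1284, 0.2213]
ee_rot: [3.024, 0.846, 0.004]
force: [6.1, 2.2, -1.4]
width: 0.195
```

Request:
apply_moves:
  commands:
    - [-0.6,-1.34,0,0,0,0]
    - [-0.3,-1.43,0,0,0,0]
    - [0,-1.46,0,0,0,0]
    - [0.3,-1.43,0,0,0,0]
    - [0.6,-1.34,0,0,0,0]

```text
clock: 25.15
position: [0.5068, -0.0699, 0.221]
ee_rot: [3.024, 0.844, 0.001]
force: [3.9, -5.4, -3.3]
width: 0.199
```

Request:
apply_moves:
  commands:
    - [0.86,-1.18,0,0,0,0]
    - [1.09,-0.98,0,0,0,0]
    - [1.27,-0.73,0,0,0,0]
    - [1.39,-0.45,0,0,0,0]
    - [1.46,-0.15,0,0,0,0]

```text
clock: 25.65
position: [0.5389, -0.0072, 0.2206]
ee_rot: [-3.025, -0.846, 0.006]
force: [-5.9, -0.7, 5.5]
width: 0.195
```

Request:
apply_moves:
  commands:
    - [1.46,0.15,0,0,0,0]
    - [1.39,0.45,0,0,0,0]
    - [1.27,0.73,0,0,0,0]
    - [1.09,0.98,0,0,0,0]
    - [0.86,1.18,0,0,0,0]

```text
clock: 26.15
position: [0.6101, -0.0039, 0.2208]
ee_rot: [-3.023, -0.849, 0.003]
force: [-3.8, 2.8, 4.5]
width: 0.197
```

```bash
python3 q.py; python3 car.py s13.npz pics/s13.png
```

```text
tool-frame pos mm [ 60.08 -35.86] z 0.2208 F tool [-1.8 -4.3 -4.5] Tz 0.02 T [0.54 1.1  0.02] az 31.38 t 26.15
dish z 0.13765764102145422 686 deck 0.13480977313924614
```

Request:
apply_moves:
  commands:
    - [0.6,1.34,0,0,0,0]
    - [0.3,1.43,0,0,0,0]
    - [0,1.46,0,0,0,0]
    - [-0.3,1.43,0,0,0,0]
    - [-0.6,1.34,0,0,0,0]

```text
clock: 26.7
position: [0.6479, -0.0633, 0.221]
ee_rot: [-3.022, -0.85, -0.002]
force: [0.6, 6.0, 1.9]
width: 0.196
```

Request:
apply_moves:
  commands:
    - [-0.86,1.18,0,0,0,0]
    - [-1.09,0.98,0,0,0,0]
    - [-1.27,0.73,0,0,0,0]
    - [-1.39,0.45,0,0,0,0]
    - [0,0,0,0,0,0]

```text
clock: 27.2
position: [0.624, -0.1192, 0.2209]
ee_rot: [3.026, 0.843, -0.001]
force: [1.4, -0.4, 1.4]
width: 0.194
```

```bash
python3 q.py; python3 car.py s14.npz pics/s14.png;python3 q.py
```

```text
tool-frame pos mm [12.36 70.33] z 0.2209 F tool [ 0.9  1.1 -1.4] Tz 0.07 T [ 0.11 -0.47  0.07] az 31.15 t 27.2
dish z 0.14272339497377434 683 deck 0.13481886283832079
tool-frame pos mm [13.34 70.13] z 0.221 F tool [ 0.7  0.9 -0.6] Tz -0.01 T [-0.08 -0.38 -0.01] az 31.2 t 27.25
```

About 2 mm (≈45°) remains. I slow down.

Request:
apply_moves:
  commands:
    - [-0.73,0.11,0,0,0,0]
    - [-0.73,0.04,0,0,0,0]
    - [-0.73,-0.04,0,0,0,0]
    - [-0.73,-0.11,0,0,0,0]
    - [0,0,0,0,0,0]

```text
clock: 27.75
position: [0.5991, -0.1334, 0.2209]
ee_rot: [-3.025, -0.846, 0.001]
force: [1.9, 0.9, 1.8]
width: 0.197
```

```bash
python3 q.py; python3 car.py s15.npz pics/s15.png;python3 q.py
```

```text
tool-frame pos mm [-16.44  69.45] z 0.2209 F tool [ 2.1  0.2 -1.8] Tz -0.01 T [ 0.   -0.75 -0.01] az 31.23 t 27.75
dish z 0.1438518238549496 690 deck 0.13484379224125295
tool-frame pos mm [-16.06  69.52] z 0.2208 F tool [ 1.9  1.6 -2.2] Tz 0.02 T [-0.15 -0.66  0.02] az 31.25 t 27.8
```

Request:
apply_moves:
  commands:
    - [-0.36,-0.08,0,0,0,0]
    - [-0.35,-0.1,0,0,0,0]
    - [0,0,0,0,0,0]

```text
clock: 28.1
position: [0.5927, -0.1352, 0.2208]
ee_rot: [-3.025, -0.847, -0.0]
force: [3.6, 0.4, 2.2]
width: 0.194
```

```bash
python3 q.py
```

```text
tool-frame pos mm [-22.76  67.72] z 0.2208 F tool [ 3.3  1.5 -2.2] Tz -0.03 T [ 0.05 -0.95 -0.03] az 31.27 t 28.1
```

Request:
apply_moves:
  commands:
    - [-0.18,-0.06,0,0,0,0]
    - [-0.17,-0.06,0,0,0,0]
    - [0,0,0,0,0,0]

```text
clock: 28.4
position: [0.5892, -0.1359, 0.2208]
ee_rot: [-3.025, -0.847, -0.0]
force: [4.1, 0.3, 2.2]
width: 0.194
```

```bash
python3 q.py
```

```text
tool-frame pos mm [-26.11  66.54] z 0.2208 F tool [ 3.7  1.8 -2.2] Tz 0.02 T [ 0.14 -0.97  0.02] az 31.28 t 28.4
```

Request:
apply_moves:
  commands:
    - [-0.17,-0.07,0,0,0,0]
    - [-0.17,-0.07,0,0,0,0]
    - [0,0,0,0,0,0]

```text
clock: 28.7
position: [0.5855, -0.1365, 0.2207]
ee_rot: [-3.025, -0.847, 0.0]
force: [4.0, 0.5, 2.8]
width: 0.192
```

```bash
python3 q.py
```

```text
tool-frame pos mm [-29.64  65.06] z 0.2207 F tool [ 3.7  1.7 -2.8] Tz -0.03 T [ 0.07 -1.05 -0.03] az 31.27 t 28.7
```

Request:
apply_moves:
  commands:
    - [-0.17,-0.08,0,0,0,0]
    - [-0.16,-0.08,0,0,0,0]
    - [0,0,0,0,0,0]

```text
clock: 29.0
position: [0.5818, -0.1368, 0.2207]
ee_rot: [-3.025, -0.847, 0.0]
force: [3.1, 0.0, 3.1]
width: 0.194
```

```bash
python3 q.py;python3 car.py s16.npz pics/s16.png;python3 q.py
```

```text
tool-frame pos mm [-32.95  63.43] z 0.2207 F tool [ 2.7  1.6 -3.1] Tz -0.03 T [ 0.04 -1.02 -0.03] az 31.27 t 29.0
dish z 0.14452746008169332 679 deck 0.13476439927329753
tool-frame pos mm [-32.89  63.46] z 0.2207 F tool [ 2.7  1.7 -3.3] Tz -0.03 T [ 0.06 -1.01 -0.03] az 31.27 t 29.05
```

Request:
apply_moves:
  commands:
    - [-0.11,-0.06,0,0,0,0]
    - [-0.11,-0.06,0,0,0,0]
    - [0,0,0,0,0,0]

```text
clock: 29.35
position: [0.5795, -0.1369, 0.2207]
ee_rot: [-3.025, -0.847, 0.0]
force: [3.8, 0.5, 3.6]
width: 0.195
```

```bash
python3 q.py
```

```text
tool-frame pos mm [-34.97  62.32] z 0.2207 F tool [ 3.5  1.6 -3.6] Tz 0.04 T [ 0.11 -1.08  0.04] az 31.27 t 29.35
```

Request:
apply_moves:
  commands:
    - [-0.11,-0.06,0,0,0,0]
    - [-0.1,-0.06,0,0,0,0]
    - [0,0,0,0,0,0]

```text
clock: 29.65
position: [0.577, -0.137, 0.2207]
ee_rot: [-3.025, -0.847, 0.0]
force: [4.7, -0.4, 2.6]
width: 0.195
```

```bash
python3 q.py
```

```text
tool-frame pos mm [-37.12  61.06] z 0.2207 F tool [ 3.8  2.8 -2.6] Tz -0.07 T [ 0.03 -1.03 -0.07] az 31.27 t 29.65
```

Request:
apply_moves:
  commands:
    - [-0.1,-0.07,0,0,0,0]
    - [-0.1,-0.07,0,0,0,0]
    - [0,0,0,0,0,0]

```text
clock: 29.95
position: [0.5747, -0.1369, 0.2208]
ee_rot: [3.025, 0.847, 0.0]
force: [3.7, 0.7, 3.9]
width: 0.196
```

```bash
python3 q.py
```

```text
tool-frame pos mm [-39.   59.8] z 0.2208 F tool [ 3.5  1.3 -3.9] Tz -0.01 T [ 0.01 -1.19 -0.01] az 31.27 t 29.95
```

Request:
apply_moves:
  commands:
    - [-0.1,-0.07,0,0,0,0]
    - [-0.1,-0.07,0,0,0,0]
    - [0,0,0,0,0,0]

```text
clock: 30.25
position: [0.573, -0.1366, 0.221]
ee_rot: [3.025, 0.847, 0.003]
force: [5.8, -0.2, 2.8]
width: 0.196
```

```bash
python3 q.py;python3 car.py s17.npz pics/s17.png
```

```text
tool-frame pos mm [-40.   58.9] z 0.221 F tool [ 4.9  3.2 -2.8] Tz 0.02 T [ 0.06 -1.72  0.02] az 31.29 t 30.25
dish z 0.14477205910167346 697 deck 0.13475521101713728
```

The force rises and motion lags, and the dish is 10.0 mm above the deck: this looks like the stop. One more tiny nudge to confirm.

Request:
apply_moves:
  commands:
    - [-0.05,-0.04,0,0,0,0]
    - [0,0,0,0,0,0]

```text
clock: 30.5
position: [0.5727, -0.1365, 0.2211]
ee_rot: [3.024, 0.847, 0.003]
force: [7.5, 0.0, 2.7]
width: 0.197
```

```bash
python3 q.py
```

```text
tool-frame pos mm [-40.19  58.7 ] z 0.2211 F tool [ 6.4  3.9 -2.7] Tz -0.03 T [ 0.03 -1.89 -0.03] az 31.3 t 30.5
```

The stop is confirmed at 7.5 N with the handle no longer following. I relax the push, open and lift straight off.

Request:
apply_moves:
  commands:
    - [0.08,0.05,0,0,0,0]
    - [0,0,0,0,0,0]

```text
clock: 30.7
position: [0.5732, -0.1366, 0.2209]
ee_rot: [3.025, 0.847, 0.002]
force: [5.4, -0.0, 3.3]
width: 0.198
```

Request:
apply_moves:
  commands:
    - [0,0,0,0,0,0]
    - [0,0,0,0,0,0]
    - [0,0,0,0,0,0]
    - [0,0,0,0,0,0]
  claw: -0.2

```text
clock: 31.1
position: [0.5716, -0.1367, 0.2201]
ee_rot: [-3.025, -0.846, 0.003]
force: [-0.9, -0.3, -0.3]
width: 0.495
```

Request:
apply_moves:
  commands:
    - [0,0,-1,0,0,0]
    - [0,0,-2,0,0,0]
    - [0,0,-3,0,0,0]
    - [0,0,-4,0,0,0]
    - [0,0,-4,0,0,0]

```text
clock: 31.6
position: [0.572, -0.1367, 0.3627]
ee_rot: [-3.025, -0.846, 0.001]
force: [0.2, -1.4, 1.2]
width: 0.6
```

```bash
python3 plan.py .45 .15 .36 31.3
```

```text
now [ 0.572  -0.1367  0.3627] az 31.26 tilt 0.04 F [ 0.2 -1.4  1.2] T [-0.11 -0.01 -0.06] w 55.2 t 31.6 j [-0.18  0.3   0.45  1.47 -0.13  1.4   0.82]
   [ 0.56 -3.85  0.03] [-0.  0. -0.]
   [ 0.56 -3.85  0.03] [-0.  0. -0.]
   [ 0.56 -3.85  0.03] [-0.  0. -0.]
   [ 0.56 -3.85  0.03] [-0.  0. -0.]
   [ 0.56 -3.85  0.03] [-0.  0. -0.]
   [ 0.56 -3.85  0.03] [-0.  0. -0.]
   [ 0.56 -3.85  0.03] [-0.  0. -0.]
   [ 0.56 -3.85  0.03] [-0.  0. -0.]
```

Clear of everything. I move aside for an unobstructed check.

Request:
apply_moves:
  commands:
    - [0.56,-3.85,0,0,0,0]
    - [0.56,-3.85,0,0,0,0]
    - [0.56,-3.85,0,0,0,0]
    - [0.56,-3.85,0,0,0,0]
    - [0.56,-3.85,0,0,0,0]

```text
clock: 32.1
position: [0.4956, 0.0435, 0.3615]
ee_rot: [3.025, 0.846, 0.001]
force: [0.2, 0.8, 0.1]
width: 0.6
```

Request:
apply_moves:
  commands:
    - [0.56,-3.85,0,0,0,0]
    - [0.56,-3.85,0,0,0,0]
    - [0,0,0,0,0,0]
    - [0,0,0,0,0,0]

```text
clock: 32.5
position: [0.4659, 0.1144, 0.3613]
ee_rot: [3.024, 0.85, 0.001]
force: [-0.7, -0.6, 0.1]
width: 0.599
```

```bash
python3 q.py;python3 car.py s18.npz pics/s18.png
python3 - <<'E'
from h import *
from ov import overlay
c=load('s18.npz')
cv2.imwrite('pics/s18f.png',cv2.cvtColor(c['p'],cv2.COLOR_RGB2BGR))
sh=np.array([.5768,-.067]); 
overlay('s18.npz',sh,np.radians(31.28-90-36),.145,sh,(170,195,250,265),10,'pics/o18.png')
W=cloud(c);m=(np.hypot(W[...,0]-.5768,W[...,1]+.067)<.012)&(W[...,2]>.15)
print('hub top z',np.percentile(W[m][:,2],[50,80]),'expected .195')
E
```

```text
tool-frame pos mm [  -0.97 -211.3 ] z 0.3613 F tool [-0.9  0.2 -0.1] Tz -0.03 T [-0.12 -0.   -0.03] az 31.39 t 32.5
dish z 0.14468163560161265 679 deck 0.13480827765343875
hub top z [0.19511202 0.19707771] expected .195
```

View pics/o18.png

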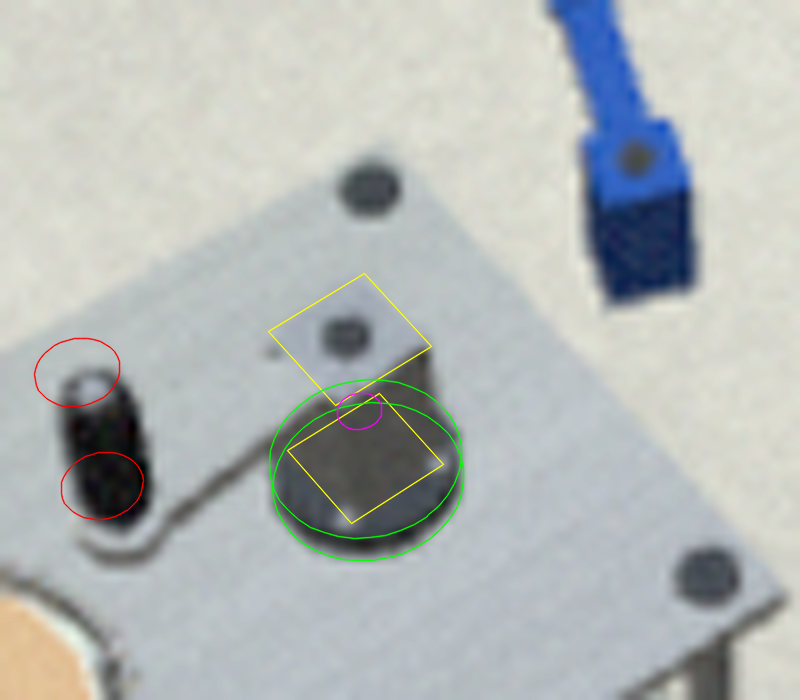

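View pics/s18f.png

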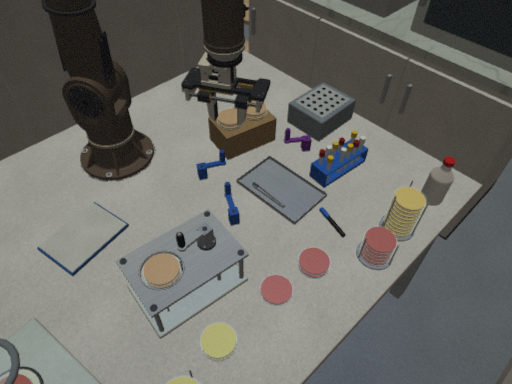

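The check pictures show the crank seated and upright on the shaft (hub top at z=0.195, as expected), with the gripper well away. The dish top is about 9.9 mm above the deck, and the other items sit at their original pixels (forceps (268,195), marker (332,222), dishes (314,262), (276,289), (218,341)). I hand it in.

```bash
python3 -c "
from cell import order
print(order.sign_off())"
```

```text
the job is handed in; nothing more can be done
None
```

The lift is wound up to its top stop, and the crank is left seated on the shaft with the gripper clear of it. I handed the job in at about 32.6 s.

- **Fitting:** The first try at the square dropped in about 0.7 mm, then rode out because it was off-centre. I found the socket walls with touches of up to about 6 N and centred it. It then slid down freely and touched at the expected seated height. Fitting contact stayed around 9 N at most.
- **Winding:** I wound about 2.1 turns clockwise by the free-spinning grip. Near the stop I took 1 mm steps. The handle stopped following at about 7.5 N, against about 4 N of running drag, so I eased off and let go.
- **Last checks:** The hub top is at z = 0.195 m, as it should be when fully down. The top dish stands about 9.9 mm above the deck, against 10 mm nominal and within camera noise. The forceps, marker, dishes and look-alike cranks appear unmoved by eye.
- **Disagreements:**
  - In the last picture the knob sits about 5° behind where the tool's position put it. The grip slipping about 3 mm in the pads explains part of this. The evidence for the stop is the force rise plus the dish height.
  - The fingertips looked about 20 mm shorter in the camera than the stated 22 mm, so I chose grasp heights that were safe either way.

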